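# Chock a row of vacuum capacitors on the RF bench

### The arm

A 7-joint arm with a two-finger parallel gripper is mounted at the origin on the work surface. World frame = base frame: x ahead of the robot, y to its left, z up, the work surface at z = 0. Lengths are in m, angles in rad, forces in N, time in s.
With the tool pointing down it reaches from about 0.4 to 0.85 m from the base axis. Payload 10.4 kg.
Tool frame: the origin (TCP) lies at the very end of the fingers, on their centre line; the grasp point (between the pads) lies 19 mm behind it; z points along the fingers, y is the line along which they close (so a half turn about z gives the same grasp; the last joint's range is limited). The gripper opens to 87 mm and grips with 3 to 60 N. Pads are 19 mm wide; open, the fingers measure 117 mm over their backs; the gripper's body (75 mm by 190 mm) begins 51 mm behind the grasp point.
Start: joints at [1.241, 0.332, -0.065, 1.46, 0.022, 1.35, -0.088], TCP at [0.189, -0.596, 0.223] pointing down, gripper open.
Joint ranges: [-2.6, 2.6], [-0.5, 2.12], [-1.47, 1.34], [0.16, 2.42], [-1.27, 4.41], [0.06, 2.06], [-2.6, 2.6]. Speed limits (rad/s): [2.22, 2.22, 2.79, 2.79, 3.14, 3.14, 3.14].

### API

Orientations are given as a rotation vector (axis times angle).
In Python, from station import r, get_image, order gives the robot as it stands.
- The arm moves only by the shell command python3 -m pendant 'ROWS' [OPENING] [FORCE]. ROWS is text: rows parted by semicolons, each of 4 numbers parted by spaces: the shift along the tool's x, y, z normalised to -1 to 1, where 1 is 4 cm, then the turn about the tool's z normalised to -1 to 1, where 1 is 0.08 rad. In form: x y z roll; .... A call has 1 to 8 rows; each row shifts and turns the commanded pose from where the row before left it, along the tool's axes as they then stand; what a row does not reach is not made up. A row lasts 1/12 s, in which the tool goes at most 41.7 mm and 7.16 degrees, less where a joint would pass 70% of its speed; a pose out of reach is approached as far as the arm can. A call with a number of a shift or a turn outside -1 to 1 is refused whole. A call with a gripper value outside its range is refused whole. OPENING is the opening, from 0 (shut) to 1 (fully open), set as the call begins (- or left out, the last holds). The fingers move at their own pace and stop on an object; FORCE is the grip in N (left out, the last holds). Time passes only in rows, so rows that do not move let the fingers close. It gives the time, the measured TCP pose, the force, the opening and the grip force at its end, in the units of the state.
- r.sense(): the state, without advancing time (a new reading comes with each control period).
- get_image(name): name is "scene" or "top" or "wrist"; returns a dict with "frame" (400x640x3 uint8, blue, green, red), "range_z" (400x640 float32, m along the optical axis (not along the pixel's ray), 0 where there is no reading), "mtx" (3x3 intrinsics, pixels), "extrinsics" (4x4, takes a point from world to camera coordinates). Camera axes: x right, y up, looking along -z (the intrinsics and any distortion apply to the point x, -y, -z); pixel columns grow to the right and rows downward; lengths in m; the calibration is good to about 2 mm. The wrist camera is an equidistant fisheye: a pixel r from the principal point sees the ray r / f radians off the axis. A picture is of the moment at which its call begins.
- order.close_job(): hands the job in; it is judged then, once.
The state is a dict: "time_s": time; "joint_positions": joint angles; "joint_vel": joint speeds; "effort": joint torques, N m; "tcp_pos": TCP position; "tcp_rot": TCP orientation; "contact_force": force on the tool from outside, world axes, zero at the start; "ft_torque": the same for the moment, N m; "grip_width": finger opening in m; "gripper_force": force on a finger pad.
Only numpy, scipy, OpenCV 4.12 (cv2) and the standard library are available. Lean on these libraries where they do the work, as an engineer would, in place of code of your own. Each camera call takes 0.05 s, during which the arm holds its last target. There are 200 camera calls.

### The job

Clear the spanner off the dark mat and lay it flat in the green tool tray, then stand the orange chock in the marked lane with its flat back on the yellow cross line and its sloping face looking down the lane. Then lay every capacitor from the black carrier on its side across the lane, snug one against the next from the orange chock on, and shut the row in with the blue chock, sloping face against the last one, so that nothing can roll apart. The capacitors are ceramic: never squeeze one harder than 20 N per finger; and leave the mouse and the blue power supply where they are.

Things in the scene. Friction and masses are not known exactly. Their poses are not given: they have to be found in the camera images.
- mat: fixed dark rubber mat, 130 x 380 mm, 4 mm thick, on the bench. Origin: centre of its underside; the top is at z = +4 mm. Its y axis (long way) runs along the lane; two thin yellow lines at x = +-47 mm bound the lane; the yellow cross line (6 mm wide) is centred at y = +165 mm, and the row grows from there towards -y. All markings are paint.
- carrier: fixed black carrier with grey foam cradles, 60 (x) x 336 (y) mm; base 6 mm thick, ridges 5 mm higher. Origin: centre of its underside. Six troughs 52 mm apart along its y axis (at y = +-26, +-78, +-130 mm), always beyond the mat (on its +x side), each may hold one capacitor lying along the carrier's x axis, its axis 26 mm above the bench, its round ends flush with the carrier's edges so that fingers can take it by the two ends.
- tray: fixed shallow open green tool tray, 230 (x) x 150 (y) x 18 mm high, walls and floor 3 mm. Origin: centre of its underside; x along its long side.
- spanner: loose flat steel open/ring spanner, 160 mm long along its x axis (ring at -x, jaws at +x), shank 17 mm wide and 7 mm thick, heads 32 to 38 mm wide and 8 mm thick. Origin: middle of its length, on its underside; the shank at the origin can be pinched across y. 120 g. Starts flat on the mat.
- chock_orange: loose orange plastic wedge chock, 50 mm long (x), 36 mm high, about 300 g. Origin: centre of its 44 mm deep underside. Flat upright back at y = -22 mm, flat top y -22 to -2 mm, sloping face from there down to the toe (y = +22, z = 2 mm). A capacitor on the same surface touches the slope when its axis is 33.8 mm from the origin along +y. Flat ends at x = +-25 mm can be pinched from above.
- chock_blue: loose blue chock, same shape, size and frame as the orange one.
- cap0: ceramic vacuum capacitor: white cylinder with copper end caps and a thin blue stripe round the middle, 40 mm diameter, 60 mm long, about 180 g. Origin: its centre; x axis: its cylinder axis (it may roll about it). Flat round ends at x = +-30 mm. It may be absent.
- cap1: ceramic vacuum capacitor: white cylinder with copper end caps and a thin blue stripe round the middle, 40 mm diameter, 60 mm long, about 180 g. Origin: its centre; x axis: its cylinder axis (it may roll about it). Flat round ends at x = +-30 mm. It may be absent.
- cap2: ceramic vacuum capacitor: white cylinder with copper end caps and a thin blue stripe round the middle, 40 mm diameter, 60 mm long, about 180 g. Origin: its centre; x axis: its cylinder axis (it may roll about it). Flat round ends at x = +-30 mm. It may be absent.
- cap3: ceramic vacuum capacitor: white cylinder with copper end caps and a thin blue stripe round the middle, 40 mm diameter, 60 mm long, about 180 g. Origin: its centre; x axis: its cylinder axis (it may roll about it). Flat round ends at x = +-30 mm. It may be absent.
- cap4: ceramic vacuum capacitor: white cylinder with copper end caps and a thin blue stripe round the middle, 40 mm diameter, 60 mm long, about 180 g. Origin: its centre; x axis: its cylinder axis (it may roll about it). Flat round ends at x = +-30 mm. It may be absent.
- cap5: ceramic vacuum capacitor: white cylinder with copper end caps and a thin blue stripe round the middle, 40 mm diameter, 60 mm long, about 180 g. Origin: its centre; x axis: its cylinder axis (it may roll about it). Flat round ends at x = +-30 mm. It may be absent.
- mouse: loose bystander, not part of the job: black computer mouse, 100 x 58 x 30 mm. Origin: centre of its underside.
- supply: loose bystander, not part of the job: blue bench power supply, 100 x 150 x 50 mm, 1 kg. Origin: centre of its underside.

How it is judged:
On the way, in this order (a step that is already met when the one before it is completed fails the run):
1. the spanner lies flat in the green tray, released (x of spanner in the frame of tray between -0.06 and 0.06 m and y of spanner in the frame of tray between -0.065 and 0.065 m and z of spanner in the frame of tray below 0.012 m and angle between spanner's own z axis and vertical below 0.12 rad and linear speed of spanner below 0.01 m/s and contact force between the fingers and spanner below 0.1 N), for 0.2 s.
2. the orange chock stands in the lane with its back on the cross line, released, before any capacitor is laid on the mat (x of chock_orange in the frame of mat between -0.02 and 0.02 m and angle between the x axis of chock_orange and the x axis of mat, either way round below 0.2 rad and z of chock_orange in the frame of mat below 0.008 m and angle between chock_orange's own z axis and vertical below 0.1 rad and y of chock_orange in the frame of mat between 0.123 and 0.163 m and linear speed of chock_orange below 0.01 m/s and contact force between the fingers and chock_orange below 0.1 N and x of each of cap0, cap1, cap2, cap3, cap4, cap5 in the frame of mat above 0.07 m), for 0.2 s.
At the end, for the whole second after the job is handed in: spanner flat in tray; orange chock in lane, back within 20 mm of cross line; every capacitor on the mat, within 18 mm of mid-lane and 0.2 rad of square, with the next capacitor or a chock's slope on both sides, gaps under 5 mm (12 mm in all); blue chock upright in the lane; all at rest (x of spanner in the frame of tray between -0.06 and 0.06 m and y of spanner in the frame of tray between -0.065 and 0.065 m and z of spanner in the frame of tray below 0.012 m and angle between spanner's own z axis and vertical below 0.12 rad and x of chock_orange in the frame of mat between -0.02 and 0.02 m and angle between the x axis of each of chock_orange, chock_blue, cap0, cap1, cap2, cap3, cap4, cap5 and the x axis of mat, either way round below 0.2 rad and z of each of chock_orange, chock_blue in the frame of mat below 0.008 m and angle between each of chock_orange, chock_blue's own z axis and vertical below 0.1 rad and y of chock_orange in the frame of mat between 0.123 and 0.163 m and x of chock_blue in the frame of mat between -0.02 and 0.02 m and linear speed of each of chock_orange, chock_blue, spanner, cap0, cap1, cap2, cap3, cap4, cap5 below 0.01 m/s and x of cap0 in the frame of mat between -0.018 and 0.018 m and z of cap0 in the frame of mat between 0.018 and 0.03 m and (distance between cap0 and cap1 below 0.045 m or distance between cap0 and cap2 below 0.045 m or distance between cap0 and cap3 below 0.045 m or distance between cap0 and cap4 below 0.045 m or distance between cap0 and cap5 below 0.045 m) and (distance between cap0 and cap1 between 0.06 and 0.09 m or distance between cap0 and cap2 between 0.06 and 0.09 m or distance between cap0 and cap3 between 0.06 and 0.09 m or distance between cap0 and cap4 between 0.06 and 0.09 m or distance between cap0 and cap5 between 0.06 and 0.09 m or y of cap0 in the frame of chock_orange between 0.06 and 0.0838 m or y of cap0 in the frame of chock_blue between 0.06 and 0.0838 m) and x of cap1 in the frame of mat between -0.018 and 0.018 m and z of cap1 in the frame of mat between 0.018 and 0.03 m and (distance between cap1 and cap0 below 0.045 m or distance between cap1 and cap2 below 0.045 m or distance between cap1 and cap3 below 0.045 m or distance between cap1 and cap4 below 0.045 m or distance between cap1 and cap5 below 0.045 m) and (distance between cap1 and cap0 between 0.06 and 0.09 m or distance between cap1 and cap2 between 0.06 and 0.09 m or distance between cap1 and cap3 between 0.06 and 0.09 m or distance between cap1 and cap4 between 0.06 and 0.09 m or distance between cap1 and cap5 between 0.06 and 0.09 m or y of cap1 in the frame of chock_orange between 0.06 and 0.0838 m or y of cap1 in the frame of chock_blue between 0.06 and 0.0838 m) and x of cap2 in the frame of mat between -0.018 and 0.018 m and z of cap2 in the frame of mat between 0.018 and 0.03 m and (distance between cap2 and cap0 below 0.045 m or distance between cap2 and cap1 below 0.045 m or distance between cap2 and cap3 below 0.045 m or distance between cap2 and cap4 below 0.045 m or distance between cap2 and cap5 below 0.045 m) and (distance between cap2 and cap0 between 0.06 and 0.09 m or distance between cap2 and cap1 between 0.06 and 0.09 m or distance between cap2 and cap3 between 0.06 and 0.09 m or distance between cap2 and cap4 between 0.06 and 0.09 m or distance between cap2 and cap5 between 0.06 and 0.09 m or y of cap2 in the frame of chock_orange between 0.06 and 0.0838 m or y of cap2 in the frame of chock_blue between 0.06 and 0.0838 m) and x of cap3 in the frame of mat between -0.018 and 0.018 m and z of cap3 in the frame of mat between 0.018 and 0.03 m and (distance between cap3 and cap0 below 0.045 m or distance between cap3 and cap1 below 0.045 m or distance between cap3 and cap2 below 0.045 m or distance between cap3 and cap4 below 0.045 m or distance between cap3 and cap5 below 0.045 m) and (distance between cap3 and cap0 between 0.06 and 0.09 m or distance between cap3 and cap1 between 0.06 and 0.09 m or distance between cap3 and cap2 between 0.06 and 0.09 m or distance between cap3 and cap4 between 0.06 and 0.09 m or distance between cap3 and cap5 between 0.06 and 0.09 m or y of cap3 in the frame of chock_orange between 0.06 and 0.0838 m or y of cap3 in the frame of chock_blue between 0.06 and 0.0838 m) and x of cap4 in the frame of mat between -0.018 and 0.018 m and z of cap4 in the frame of mat between 0.018 and 0.03 m and (distance between cap4 and cap0 below 0.045 m or distance between cap4 and cap1 below 0.045 m or distance between cap4 and cap2 below 0.045 m or distance between cap4 and cap3 below 0.045 m or distance between cap4 and cap5 below 0.045 m) and (distance between cap4 and cap0 between 0.06 and 0.09 m or distance between cap4 and cap1 between 0.06 and 0.09 m or distance between cap4 and cap2 between 0.06 and 0.09 m or distance between cap4 and cap3 between 0.06 and 0.09 m or distance between cap4 and cap5 between 0.06 and 0.09 m or y of cap4 in the frame of chock_orange between 0.06 and 0.0838 m or y of cap4 in the frame of chock_blue between 0.06 and 0.0838 m) and x of cap5 in the frame of mat between -0.018 and 0.018 m and z of cap5 in the frame of mat between 0.018 and 0.03 m and (distance between cap5 and cap0 below 0.045 m or distance between cap5 and cap1 below 0.045 m or distance between cap5 and cap2 below 0.045 m or distance between cap5 and cap3 below 0.045 m or distance between cap5 and cap4 below 0.045 m) and (distance between cap5 and cap0 between 0.06 and 0.09 m or distance between cap5 and cap1 between 0.06 and 0.09 m or distance between cap5 and cap2 between 0.06 and 0.09 m or distance between cap5 and cap3 between 0.06 and 0.09 m or distance between cap5 and cap4 between 0.06 and 0.09 m or y of cap5 in the frame of chock_orange between 0.06 and 0.0838 m or y of cap5 in the frame of chock_blue between 0.06 and 0.0838 m) and y of chock_blue in the frame of chock_orange below 0.2796 m and (y of cap0 in the frame of chock_orange between 0.02 and 0.0388 m or y of cap1 in the frame of chock_orange between 0.02 and 0.0388 m or y of cap2 in the frame of chock_orange between 0.02 and 0.0388 m or y of cap3 in the frame of chock_orange between 0.02 and 0.0388 m or y of cap4 in the frame of chock_orange between 0.02 and 0.0388 m or y of cap5 in the frame of chock_orange between 0.02 and 0.0388 m) and (y of cap0 in the frame of chock_blue between 0.02 and 0.0388 m or y of cap1 in the frame of chock_blue between 0.02 and 0.0388 m or y of cap2 in the frame of chock_blue between 0.02 and 0.0388 m or y of cap3 in the frame of chock_blue between 0.02 and 0.0388 m or y of cap4 in the frame of chock_blue between 0.02 and 0.0388 m or y of cap5 in the frame of chock_blue between 0.02 and 0.0388 m)); the robot touches nothing.
It fails at once if a capacitor is squeezed with more than 20 N per finger (40 N for both) (contact force between the fingers and cap0 above 40 N or contact force between the fingers and cap1 above 40 N or contact force between the fingers and cap2 above 40 N or contact force between the fingers and cap3 above 40 N or contact force between the fingers and cap4 above 40 N or contact force between the fingers and cap5 above 40 N).
It fails at once if the mouse or the power supply is moved more than 20 mm (distance of any of mouse, supply from where it was at the start of the episode above 0.02 m).
Of cap0, cap1, cap2, cap3, cap4, cap5 only 4 to 6 are there at a start; the rules pass over those that are not, and their reading is None.
At some moment in a run one of spanner, chock_blue may be knocked a few centimetres aside while the robot is not near it.
It also fails if it takes over 210 s, if anything falls off the work surface, if the arm or the gripper's body presses on something with over 40 N, if the wrist force passes 120 N, or if a joint passes its speed limit or range.

## Working session

There is one attempt and no reset: what is moved stays moved. The work goes in short steps, Python scripts to look and compute and a shell command to move; the robot and the scene stay as the last step left them, time stands still between calls to the robot, and variables do not carry over. Pictures are saved under pics/ and viewed, at most 14 in all, crops included, and the job is handed in when it is done.

```bash
ls; mkdir -p pics
cat > h.py <<'E'
import numpy as np, cv2
from station import r, get_image, order
from scipy.spatial.transform import Rotation as R
def cloud(d):
    """world xyz per pixel (pinhole cams)"""
    z=d["range_z"]; K=np.array(d["mtx"]); E=np.array(d["extrinsics"])
    v,u=np.indices(z.shape)
    x=(u-K[0,2])/K[0,0]*z; y=(v-K[1,2])/K[1,1]*z
    P=np.stack([x,-y,-z],-1)
    return (P-E[:3,3])@E[:3,:3]
E
python3 - <<'E'
from h import *
for n in("top","scene"):
    d=get_image(n); cv2.imwrite(f"pics/{n}0.png",d["frame"]); np.savez(f"{n}0.npz",**{k:np.array(v) for k,v in d.items()})
    print(n,np.array(d["mtx"]),d["extrinsics"],d.keys())
print(r.sense())
E
```

```text
pics
top [[459.65641569   0.         323.81985045]
 [  0.         459.65641569 196.6697121 ]
 [  0.           0.           1.        ]] [[-7.09980461e-03 -9.99971720e-01 -2.48031660e-03  2.08752585e-02]
 [ 9.78852092e-01 -7.45692880e-03  2.04433303e-01 -5.65990700e-01]
 [-2.04446018e-01 -9.76426582e-04  9.78877353e-01 -1.06742892e+00]
 [ 0.00000000e+00  0.00000000e+00  0.00000000e+00  1.00000000e+00]] dict_keys(['frame', 'range_z', 'mtx', 'extrinsics'])
scene [[430.24860906   0.         323.20204655]
 [  0.         430.24860906 204.0724019 ]
 [  0.           0.           1.        ]] [[ 0.82670154  0.56263534 -0.00245624 -0.48648501]
 [-0.31411751  0.46515789  0.8276221   0.13632989]
 [ 0.46679198 -0.68342491  0.56128035 -1.26714709]
 [ 0.          0.          0.          1.        ]] dict_keys(['frame', 'range_z', 'mtx', 'extrinsics'])
{'time_s': 0.1, 'joint_positions': array([ 1.24140521,  0.33282697, -0.06466365,  1.46084938,  0.02158451,
        1.34987765, -0.08848855]), 'joint_vel': array([-0.00050937, -0.00249487, -0.00122349, -0.00053374,  0.00230419,
        0.00072587,  0.0004945 ]), 'effort': array([ 1.65763835e-03, -6.24547291e+01,  2.49209802e-02, -3.90720391e+01,
       -6.13672100e-02,  3.66791489e-02,  9.48948627e-05]), 'tcp_pos': array([ 0.18863069, -0.59550227,  0.22182576]), 'tcp_rot': array([-3.10347730e+00, -4.79817491e-01,  3.85002271e-04]), 'contact_force': array([0.23084629, 0.00133842, 0.64398239]), 'ft_torque': array([-0.04399579,  0.04824142,  0.02415848]), 'gripper_force': 0.0, 'grip_width': 0.08694574987298546}
```

View pics/top0.png

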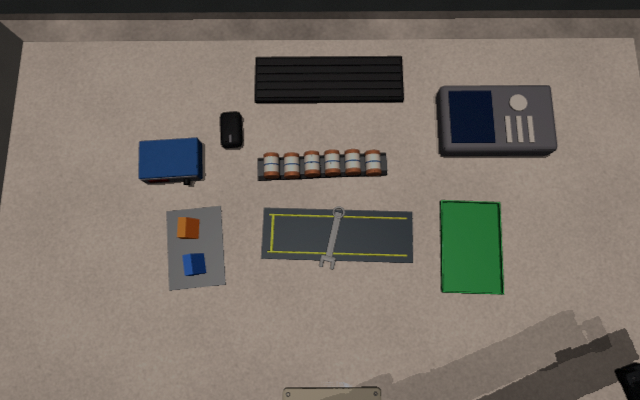

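View pics/scene0.png

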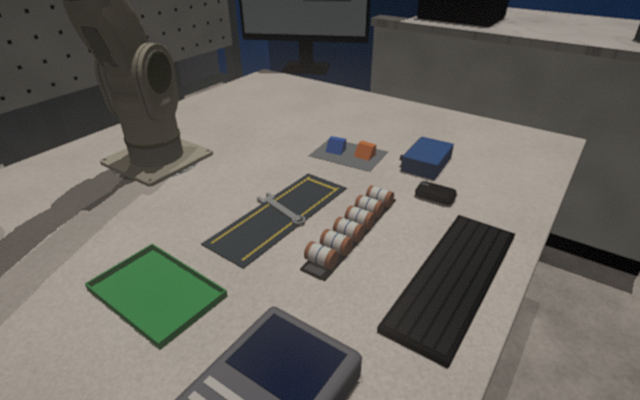

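```bash
cat > m.py <<'E'
from h import *
def rect(P,m,name):
    xy=(P[m][:,:2]*1000).astype(np.float32); c,s,a=cv2.minAreaRect(xy)
    print(name,m.sum(),"c",np.round(c,1),"size",np.round(s,1),"ang",round(a,1),"z",np.round(np.percentile(P[m][:,2]*1000,[5,50,95]),1))
def big(m):
    n,l,s,_=cv2.connectedComponentsWithStats(m.astype(np.uint8)); return l==1+np.argmax(s[1:,4])
def masks(d):
    f=d["frame"]; H=cv2.cvtColor(f,cv2.COLOR_BGR2HSV).astype(int); P=cloud(d); h,s,v=H[...,0],H[...,1],H[...,2]
    return H,P,h,s,v
def chock(P,m,name):
    q=P[big(m)]*1000; top=q[q[:,2]>0.92*36+ (0)]; print(name,"n",len(q),"zmax",np.percentile(q[:,2],98).round(1))
    sl=q[(q[:,2]>8)&(q[:,2]<32)]
    if len(sl)>8:
        A=np.c_[sl[:,:2],np.ones(len(sl))]; 
        # z = a x + b y + c
        for _ in range(4):
            k,*_r=np.linalg.lstsq(A,sl[:,2],rcond=None); e=abs(A@k-sl[:,2]); g=e<max(2,np.median(e)*2); A,sl=A[g],sl[g]
        print("  slope grad",k[:2].round(2),"n",len(sl),"dir +y deg",np.degrees(np.arctan2(-k[1],-k[0])).round(1))
    xy=top[:,:2].astype(np.float32)
    c,s2,a=cv2.minAreaRect(xy); print("  top face c",np.round(c,1),"size",np.round(s2,1),"ang",round(a,1),"mean",xy.mean(0).round(1))
    c,s2,a=cv2.minAreaRect(q[:,:2].astype(np.float32)); print("  all c",np.round(c,1),"size",np.round(s2,1),"ang",round(a,1))
E
python3 - <<'E'
from m import *
for n in ("top","scene"):
    d=dict(np.load(n+"0.npz")); H,P,h,s,v=masks(d); print("==",n)
    inr=(P[...,0]>0.2)&(P[...,0]<0.85)&(abs(P[...,1])<0.6)&(d["range_z"]>0)
    print("bench z",np.median(P[inr][:,2])*1000)
    chock(P,inr&(h<18)&(s>150)&(P[...,1]>0.2),"orange")
    chock(P,inr&(h>100)&(h<130)&(s>120)&(P[...,1]>0.2)&(P[...,0]<0.56),"blue")
    rect(P,big(inr&(h>50)&(h<80)&(s>120)),"tray")
    yel=inr&(h>22)&(h<36)&(s>90); rect(P,yel,"yellow")
    mat=inr&(v<80)&(P[...,0]<.55)&(P[...,2]<.012)&(abs(P[...,1])<.3); 
    rect(P,big(mat|yel),"mat")
    sp=inr&(P[...,2]>0.0075)&(P[...,0]<0.52)&(P[...,0]>.28)&(abs(P[...,1])<.12); rect(P,big(sp),"spanner")
    cp=inr&(P[...,2]>0.025)&(P[...,0]>.5)&(P[...,0]<.7)&(abs(P[...,1])<.25)
    k,l,st,_=cv2.connectedComponentsWithStats(cp.astype(np.uint8),connectivity=4)
    for i in range(1,k):
        if st[i,4]>20: rect(P,l==i,"cap")
    sup=inr&(h>100)&(h<130)&(s>120)&(P[...,1]>0.2)&(P[...,0]>=0.56); rect(P,big(sup),"supply")
    t=inr&(P[...,2]>0.038)&cp
    q=P[t]*1000
    for p in np.linspace(0,1,1): print("cap tops x mean",q[:,0].mean())
E
```

```text
== top
bench z 1.424600792097681
orange n 437 zmax 40.3
  slope grad [-0.01  1.24] n 131 dir +y deg -89.5
  top face c [498.5 367.4] size [23.2 47.9] ang 89.6 mean [498. 367.]
  all c [497.7 357.2] size [49.6 43.9] ang 0.2
blue n 439 zmax 39.9
  slope grad [-0.19  1.15] n 107 dir +y deg -80.4
  top face c [406.2 347.7] size [48.4 24.7] ang 6.4 mean [406.2 347.8]
  all c [407.5 338.1] size [48.8 43.8] ang 10.1
tray 5551 c [ 446.9 -348.6] size [151.1 228.4] ang 87.4 z [-0.6  3.3 15.4]
yellow 669 c [ 594.9 -137.8] size [951.  497.2] ang 70.3 z [1.1 5.1 9. ]
mat 3750 c [ 476.3 -105.6] size [201.9 129.6] ang 87.8 z [0.6 4.4 8. ]
spanner 397 c [4.591e+02 4.000e-01] size [ 37.5 128. ] ang 78.0 z [ 8.  11.3 15.2]
cap 369 c [661.6  -3.6] size [61.6 38.6] ang 4.1 z [30.8 42.5 47.9]
cap 374 c [663.3 -55.9] size [61.2 39. ] ang 2.0 z [30.4 42.4 47.9]
cap 371 c [659.8  47.8] size [61.3 38.3] ang 0.3 z [31.2 42.2 47.8]
cap 365 c [ 660.5 -107.3] size [60.3 38.9] ang 2.0 z [30.5 42.6 48.4]
cap 378 c [655.9 152.1] size [61.4 39. ] ang 1.2 z [29.4 42.4 47.8]
cap 371 c [655.3 100.1] size [61.2 39.2] an
[... 452 characters left out ...]
] size [40.5  9.7] ang 23.2 mean [409.7 341.7]
  all c [404.8 341.9] size [45.4 19.7] ang 10.1
tray 1946 c [ 468.3 -357. ] size [170.8 112.9] ang 9.5 z [-0.5  1.2  2.9]
yellow 584 c [475.6 -20.1] size [350.4 106.4] ang 88.2 z [0.1 2.  3.8]
mat 2885 c [ 475.1 -109.7] size [202.6 133.6] ang 87.0 z [0.1 1.9 3.8]
spanner 206 c [458.6  -5.7] size [ 35.6 127.4] ang 77.2 z [ 7.7  8.9 10.7]
cap 1431 c [657.1  67.6] size [ 64.  194.6] ang 2.4 z [26.4 38.1 43.6]
cap 451 c [662.8 -62.9] size [61.7 36.9] ang 3.9 z [26.8 38.4 43.7]
cap 488 c [ 660.2 -114.3] size [61.1 38.1] ang 4.2 z [27.3 38.8 43.9]
supply 704 c [672.2 402.1] size [ 94.7 139.3] ang 2.9 z [45.3 47.2 49. ]
cap tops x mean 660.367886750501
```

```bash
cat >> h.py <<'E'
def need(x,y,z,psi):
    """x,y,z mm, psi deg (tool x yaw). Prints roll units, then shift units in the tool axes after that roll."""
    s=r.sense(); Rt=R.from_rotvec(s["tcp_rot"]).as_matrix(); p=s["tcp_pos"]*1000
    ps=np.degrees(np.arctan2(Rt[1,0],Rt[0,0])); d=(psi-ps+180)%360-180
    a=np.radians(psi); dx,dy,dz=np.array([x,y,z])-p
    u=np.array([dx*np.cos(a)+dy*np.sin(a), dx*np.sin(a)-dy*np.cos(a), -dz])/40
    print("t",round(s["time_s"],2),"p",p.round(1),"psi",round(ps,2),"tilt",round(np.degrees(np.arccos(-Rt[2,2])),2),"w",round(s["grip_width"]*1000,1),"gf",round(s["gripper_force"],1),"F",s["contact_force"].round(1))
    print("  roll units",round(-np.radians(d)/0.08,2),"shift units",u.round(3))
E
python3 - <<'E'
from h import *
from m import *
d=dict(np.load("top0.npz")); H,P,h,s,v=masks(d)
for n in("top","scene"):
    d=dict(np.load(n+"0.npz")); H,P,h,s,v=masks(d)
    m=(P[...,2]>0.0065)&(P[...,0]<0.56)&(P[...,0]>.36)&(abs(P[...,1])<.06)&(s<80)&(v>75); rect(P,big(m),"span")
    m=(s>80)&(h>20)&(h<36)&(P[...,0]<.56)&(P[...,0]>.38)&(abs(P[...,1])<.2); rect(P,m,"yellow")
need(475,-3,250,-12)
E
python3 -m pendant '0 0 0 0.9;0 0 0 0.9;0 0 0 0.9;0 0 0 0.9;0 0 0 0.9;0 0 0 1;0 0 0 1;0 0 0 0' 1 20
python3 -c "from h import *;need(475,-3,250,-12)"
```

```text
span 471 c [475.8  -3.1] size [ 40.5 161.3] ang 76.8 z [ 8.  11.5 15.5]
yellow 670 c [479.7 -16.6] size [351.3  99.7] ang 87.9 z [1.1 5.1 8.5]
span 317 c [473.6  -9.1] size [ 35.6 158.1] ang 77.2 z [ 7.1  8.8 11. ]
yellow 664 c [475.6 -18.1] size [354.2 106.7] ang 88.0 z [0.1 2.  3.8]
t 0.1 p [ 188.6 -595.5  221.8] psi 17.58 tilt 0.07 w 86.9 gf 0.0 F [0.2 0.  0.6]
  roll units 6.45 shift units [  3.923 -15.977  -0.704]
time_s: 0.77
tcp_pos: [0.1887, -0.5956, 0.2221]
tcp_rot: [-3.122, 0.34, 0.001]
contact_force: [0.4, 0.2, 0.1]
grip_width: 0.0872
gripper_force: 0.0
t 0.77 p [ 188.7 -595.6  222.1] psi -12.43 tilt 0.04 w 87.2 gf 0.0 F [0.4 0.2 0.1]
  roll units -0.09 shift units [  3.92  -15.98   -0.697]
```

```bash
python3 -m pendant '0.2 -0.8 0 0;0.2 -0.8 0 0;0.2 -0.8 0 0;0.2 -0.8 0 0;0.2 -0.8 0 0;0.2 -0.8 0 0;0.2 -0.8 0 0;0.2 -0.8 0 0' >/dev/null; python3 -m pendant '0.2 -0.8 0 0;0.2 -0.8 0 0;0.2 -0.8 0 0;0.2 -0.8 0 0;0.2 -0.8 0 0;0.2 -0.8 0 0;0.2 -0.8 0 0;0.2 -0.8 0 0' >/dev/null;python3 -m pendant '0.2 -0.8 0 0;0.2 -0.8 0 0;0.2 -0.8 0 0;0.1 -0.7 0 0;0 0 0 0;0 0 0 0'
python3 - <<'E'
from h import *
need(475,-3,250,-12)
d=get_image("wrist"); cv2.imwrite("pics/w1.png",d["frame"]); np.savez("w1.npz",**{k:np.array(v) for k,v in d.items()})
E=np.array(d["extrinsics"]); print(np.array(d["mtx"]),(-E[:3,:3].T@E[:3,3]).round(4),E[:3,:3].round(3))
E
```

```text
time_s: 2.6
tcp_pos: [0.4758, -0.0058, 0.2223]
tcp_rot: [-3.124, 0.325, 0.001]
contact_force: [0.2, -0.9, -0.5]
grip_width: 0.0872
gripper_force: 0.0
t 2.6 p [475.8  -5.8 222.3] psi -11.89 tilt 0.03 w 87.2 gf 0.0 F [ 0.2 -0.9 -0.5]
  roll units 0.02 shift units [-0.035 -0.065 -0.692]
[[309.70691629   0.         318.48779527]
 [  0.         309.70691629 201.46473834]
 [  0.           0.           1.        ]] [ 0.5568 -0.0228  0.3847] [[-0.207 -0.978 -0.   ]
 [ 0.933 -0.197 -0.301]
 [ 0.294 -0.062  0.954]]
```

View pics/w1.png

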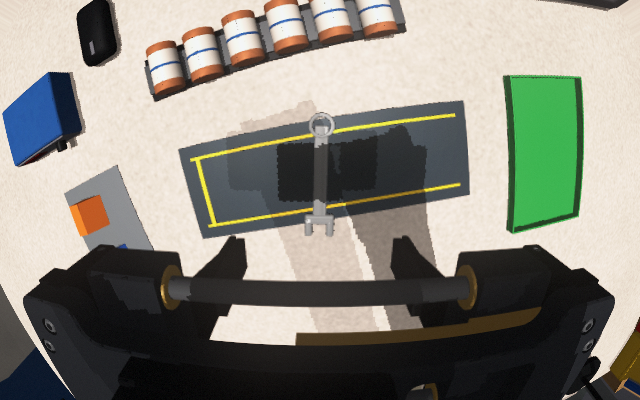

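```bash
cat >> m.py <<'E'
def wcloud(d):
    z=d["range_z"]; K=np.array(d["mtx"]); E=np.array(d["extrinsics"]); v,u=np.indices(z.shape)
    a=(u-K[0,2])/K[0,0]; b=(v-K[1,2])/K[1,1]; t=np.hypot(a,b)+1e-9; k=np.tan(np.minimum(t,1.45))/t
    P=np.stack([a*k*z,-b*k*z,-z],-1); return (P-E[:3,3])@E[:3,:3]
def wshot(n):
    d={k:np.array(v) for k,v in get_image("wrist").items()}; np.savez(n+".npz",**d); return d
E
python3 - <<'E'
from m import *
d=dict(np.load("w1.npz")); P=wcloud(d); H=cv2.cvtColor(d["frame"],cv2.COLOR_BGR2HSV).astype(int); h,s,v=H[...,0],H[...,1],H[...,2]
ok=(d["range_z"]>0)&(np.indices(v.shape)[0]<240)
def B(x0,x1,y0,y1,z0=-.02,z1=.1): return ok&(P[...,0]>x0)&(P[...,0]<x1)&(P[...,1]>y0)&(P[...,1]<y1)&(P[...,2]>z0)&(P[...,2]<z1)
m=B(.36,.56,-.06,.06,.0065,.03)&(s<80)&(v>60); rect(P,big(m),"span")
yel=B(.35,.6,-.25,.25)&(h>20)&(h<36)&(s>120); rect(P,yel,"yellow")
rect(P,big(B(.38,.57,-.24,.2,-.01,.02)&((v<115)&(h>90)|yel|m)&(s<300)),"mat")
rect(P,big(B(.3,.6,-.5,-.2)&(h>45)&(h<80)&(s>100)),"tray")
k,l,st,_=cv2.connectedComponentsWithStats(B(.6,.72,-.2,.2,.028,.06).astype(np.uint8),connectivity=4)
for i in range(1,k):
    if st[i,4]>20: rect(P,l==i,"cap")
print("bench z",np.median(P[B(.3,.4,.1,.2)][:,2]))
# yellow line fits
q=P[yel]*1000
x=q[:,0]-476; y=q[:,1]+17; a=np.radians(2.1); X=x*np.cos(a)-(-y)*np.sin(a)*-1; 
Rm=np.array([[np.cos(a),-np.sin(a)],[np.sin(a),np.cos(a)]])  # mat yaw -a : local = R(+a)*(p-c)
L=np.c_[x,y]@Rm.T
for lo,hi in((-55,-40),(40,55)):
    g=(L[:,0]>lo)&(L[:,0]<hi)&(abs(L[:,1])<150); f=np.polyfit(L[g,1],L[g,0],1); print("side",f.round(4),g.sum())
g=(L[:,1]>150)&(abs(L[:,0])<38); f=np.polyfit(L[g,0],L[g,1],1); print("cross",f.round(4),g.sum(),np.percentile(L[g,1],[2,50,98]).round(1))
E
```

```text
span 1866 c [473.   -4.2] size [ 39.2 159.2] ang 78.3 z [ 9.7 11.4 12.9]
yellow 2100 c [477.3 -18.1] size [351.7  99.6] ang 88.0 z [3.3 4.7 6. ]
mat 23216 c [470.9 -17.6] size [380.3 158.9] ang 88.0 z [ 3.   4.3 11.1]
tray 10598 c [ 445.7 -351.1] size [152.3 229.8] ang 87.4 z [ 2.   3.5 17.2]
cap 1683 c [659.6  -5.9] size [59.9 39.7] ang 2.3 z [32.8 43.  46.2]
cap 1339 c [657.4 -58.4] size [53.6 39. ] ang 1.3 z [31.9 42.9 46.3]
cap 1139 c [ 650.9 -109.8] size [46.  38.8] ang 0.5 z [31.3 42.7 46.1]
cap 1691 c [657.3  45.2] size [61.  39.1] ang 2.1 z [32.  42.9 46.3]
cap 1569 c [652.9  97.1] size [60.5 39.8] ang 2.5 z [31.6 43.  46.2]
cap 1403 c [653.9 148.4] size [61.1 38.8] ang 1.4 z [31.  42.7 46.2]
bench z nan
side [-1.40000e-03 -4.52785e+01] 758
side [-1.30000e-03  4.86901e+01] 787
cross [-5.000000e-04  1.641215e+02] 259 [160.9 164.1 167.6]
  return _methods._mean(a, axis=axis, dtype=dtype,
  ret = ret.dtype.type(ret / rcount)
```

```bash
python3 -m pendant '-0.035 -0.035 0.7 0;0 0 0.8 0;0 0 0.8 0;0 0 0.8 0;0 0 0.8 0;0 0 0.7 0;0 0 0.5 0;0 0 0.3 0' 0.5 30; python3 -m pendant '0 0 0 0;0 0 0 0;0 0 0 0;0 0 0 0;0 0 0 0;0 0 0 0' 0 30;  python3 -c "from h import *;need(474,-4,150,-10)"
```

```text
time_s: 3.32
tcp_pos: [0.4729, -0.0074, 0.0042]
tcp_rot: [3.123, -0.336, -0.005]
contact_force: [-4.1, -1.6, 53.8]
grip_width: 0.0459
gripper_force: 33.2
time_s: 3.82
tcp_pos: [0.475, -0.0061, 0.0069]
tcp_rot: [3.123, -0.335, 0.001]
contact_force: [-0.5, -1.6, 2.5]
grip_width: 0.0163
gripper_force: 30.0
t 3.82 p [475.   -6.1   6.9] psi -12.24 tilt 0.05 w 16.3 gf 30.0 F [-0.5 -1.6  2.5]
  roll units -0.49 shift units [-0.033 -0.048 -3.577]
```

```bash
python3 -m pendant '0 0 -0.5 0;0 0 -0.8 0;0 0 -0.8 -0.5;0 0 -0.6 -0.5;0 0 -0.3 -0.5;0 0 0 -0.5;0 0 0 0' ;  python3 -c "from h import *;need(446,-350,110,-3.5)"
```

```text
time_s: 4.4
tcp_pos: [0.4752, -0.0057, 0.1274]
tcp_rot: [3.14, -0.081, 0.003]
contact_force: [-0.4, -0.3, -0.2]
grip_width: 0.0161
gripper_force: 30.0
t 4.4 p [475.2  -5.7 127.4] psi -2.95 tilt 0.11 w 16.1 gf 30.0 F [-0.4 -0.3 -0.2]
  roll units 0.12 shift units [-0.202  8.635  0.435]
```

```bash
python3 -m pendant '0 0.6 0 0;0 0.9 0 0;0 0.9 0 0;0 0.9 0 0;0 0.9 0 0;0 0.9 0 0;0 0.9 0 0;0 0.9 0 0' >/dev/null; python3 -m pendant '-0.1 0.8 0.3 0;-0.1 0.6 0.6 0;0 0.3 0.7 0;0 0 0.6 0;0 0 0.3 0;0 0 0 0';  python3 -c "from h import *;need(446,-350,8,-3.5)"
```

```text
time_s: 5.57
tcp_pos: [0.4466, -0.3468, 0.0232]
tcp_rot: [-3.137, 0.084, 0.007]
contact_force: [-0.8, -0.0, -0.2]
grip_width: 0.0163
gripper_force: 30.0
t 5.57 p [ 446.6 -346.8   23.2] psi -3.07 tilt 0.35 w 16.3 gf 30.0 F [-0.8 -0.  -0.2]
  roll units 0.09 shift units [-0.01  0.08  0.38]
```

```bash
python3 -m pendant '0 0 0.15 0;0 0 0.12 0;0 0 0.1 0;0 0 0 0;0 0 0 0' ; python3 -m pendant '0 0 0 0;0 0 0 0;0 0 0 0;0 0 0 0' 0.45;  python3 -m pendant '0 0 -0.2 0;0 0 -0.6 0;0 0 -0.8 -0.5;0 0 -0.8 -1;0 0 -0.8 -1;0 0 -0.8 -1;0 0 0 -1;0 0 0 -1' >/dev/null; python3 -m pendant '0 0 0 -1;0 0 0 -1;0 0 0 -1;0 0 0 -1;0 0 0 -1;0 0 0 -1;0 0 0 -1;0 0 0 -1' 1;python3 -m pendant '0 0 0 -1;0 0 0 -1;0 0 0 -1;0 0 0 -1;0 0 0 -1;0 0 0 -1;0 0 0 -0.5;0 0 0 0'
python3 - <<'E'
from m import *
need(498,357,180,90.4)
d={k:np.array(v) for k,v in get_image("top").items()};cv2.imwrite("pics/t1.png",d["frame"][150:320])
d=get_image("scene");cv2.imwrite("pics/s1.png",cv2.resize(d["frame"][120:360,60:460],(800,480)))
E
```

```text
time_s: 5.98
tcp_pos: [0.4487, -0.3487, 0.0123]
tcp_rot: [3.14, -0.083, 0.001]
contact_force: [1.1, -0.3, -1.4]
grip_width: 0.0162
gripper_force: 30.0
time_s: 6.32
tcp_pos: [0.4487, -0.3488, 0.0121]
tcp_rot: [3.14, -0.084, 0.001]
contact_force: [-0.6, 0.1, -0.3]
grip_width: 0.0339
gripper_force: 0.0
time_s: 7.65
tcp_pos: [0.4485, -0.3486, 0.1725]
tcp_rot: [2.733, 1.548, 0.0]
contact_force: [0.8, 0.2, 0.7]
grip_width: 0.0831
gripper_force: 0.0
time_s: 8.32
tcp_pos: [0.4484, -0.3487, 0.1724]
tcp_rot: [2.245, 2.196, -0.0]
contact_force: [-0.1, -0.1, 0.5]
grip_width: 0.087
gripper_force: 0.0
t 8.32 p [ 448.4 -348.7  172.4] psi 88.74 tilt 0.03 w 87.0 gf 0.0 F [-0.1 -0.1  0.5]
  roll units -0.36 shift units [17.633  1.362 -0.19 ]
```

View pics/s1.png

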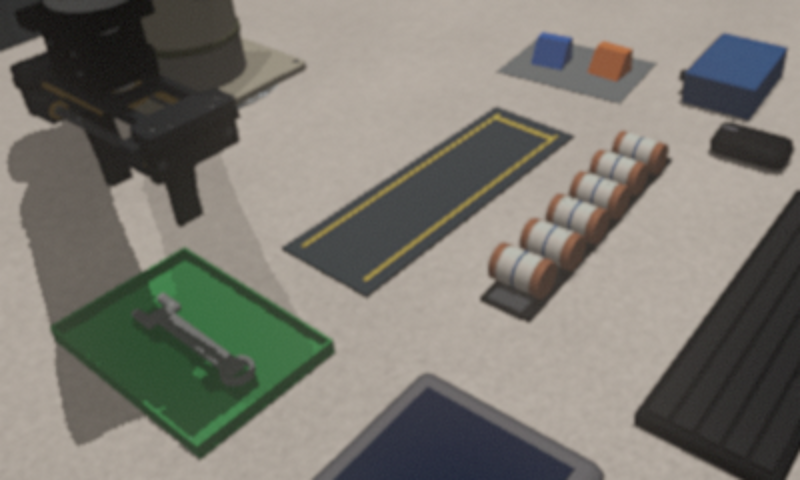

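```bash
python3 -m pendant '0.6 0.07 0 0;0.9 0.07 0 0;0.9 0.07 0 -0.3;0.9 0.07 0 0;0.9 0.07 0 0;0.9 0.07 0 0;0.9 0.07 0 0;0.9 0.07 0 0' >/dev/null; python3 -m pendant '0.9 0.07 0 0;0.9 0.07 0 0;0.9 0.07 0 0;0.9 0.07 0 0;0.9 0.07 0 0;0.9 0.07 0 0;0.9 0.07 0 0;0.9 0.07 0 0' >/dev/null;  python3 -m pendant '0.9 0.07 0 0;0.9 0.07 0 0;0.7 0.05 0 0;0.4 0 0 0;0 0 0 0;0 0 0 0' >/dev/null
cat >> m.py <<'E'
def wm(n,vmax=240):
    d=wshot(n); P=wcloud(d); H=cv2.cvtColor(d["frame"],cv2.COLOR_BGR2HSV).astype(int); h,s,v=H[...,0],H[...,1],H[...,2]
    ok=(d["range_z"]>0)&(np.indices(v.shape)[0]<vmax); return d,P,h,s,v,ok
E
python3 - <<'E'
from m import *
need(498,357,180,90.4)
d,P,h,s,v,ok=wm("w2"); cv2.imwrite("pics/w2.png",d["frame"])
chock(P,ok&(h<18)&(s>150)&(P[...,1]>0.28)&(P[...,0]<.6),"orange")
chock(P,ok&(h>100)&(h<130)&(s>120)&(P[...,1]>0.2)&(P[...,0]<0.56),"blue")
E
```

```text
t 10.25 p [502.6 332.  171.7] psi 90.04 tilt 0.03 w 87.0 gf 0.0 F [ 0.6 -1.2  0.2]
  roll units -0.08 shift units [ 0.627 -0.111 -0.208]
orange n 1920 zmax 37.5
  slope grad [0.01 0.39] n 577 dir +y deg -92.2
  top face c [495.4 366.6] size [23.1 49.7] ang 89.7 mean [495.7 366.9]
  all c [494.7 356. ] size [44.3 55.6] ang 89.7
blue n 1849 zmax 37.5
  slope grad [-0.13  0.28] n 606 dir +y deg -64.9
  top face c [404.  346.8] size [50.2 23.1] ang 9.5 mean [404.9 347.4]
  all c [398.2 335. ] size [67.3 44.6] ang 9.7
```

View pics/w2.png

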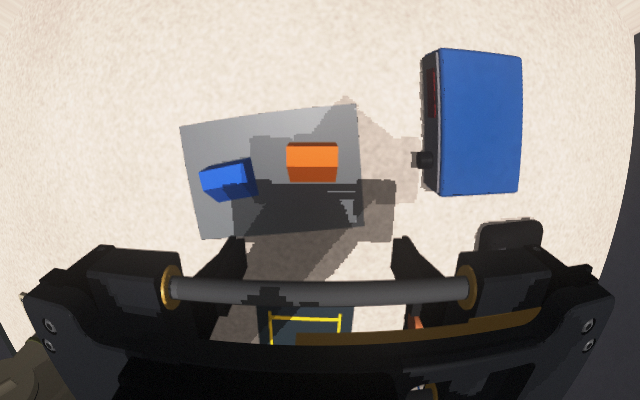

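```bash
python3 -m pendant '0.4 -0.1 0.3 0;0.3 -0.06 0.6 0;0 0 0.7 0;0 0 0.7 0;0 0 0.6 0;0 0 0.4 0;0 0 0.2 0;0 0 0 0' 0.78 40; python3 -c "from h import *;need(496,360,10,90)"
```

```text
time_s: 10.97
tcp_pos: [0.4968, 0.3576, 0.0306]
tcp_rot: [2.223, 2.22, -0.003]
contact_force: [-1.0, -0.1, 0.6]
grip_width: 0.0681
gripper_force: 0.0
t 10.97 p [496.8 357.6  30.6] psi 89.91 tilt 0.12 w 68.1 gf 0.0 F [-1.  -0.1  0.6]
  roll units -0.02 shift units [ 0.06  -0.019  0.514]
```

```bash
python3 -m pendant '0.05 0 0.2 0;0 0 0.2 0;0 0 0.1 0;0 0 0 0;0 0 0 0'; python3 -m pendant '0 0 0 0;0 0 0 0;0 0 0 0;0 0 0 0;0 0 0 0' 0 40;python3 -c "from h import *;need(482.8,129,70,88)"; python3 -m pendant '0 0 -0.3 0;0 0 -0.5 0;0 0 -0.6 0.2;0 0 -0.2 0.2;0 0 0 0;0 0 0 0';python3 -c "from h import *;need(482.8,129,70,88)"
```

```text
time_s: 11.38
tcp_pos: [0.4968, 0.3612, 0.0119]
tcp_rot: [2.221, 2.221, 0.0]
contact_force: [0.1, 0.2, 0.0]
grip_width: 0.068
gripper_force: 0.0
time_s: 11.8
tcp_pos: [0.4967, 0.3612, 0.012]
tcp_rot: [2.221, 2.221, 0.0]
contact_force: [-1.3, -0.2, 3.4]
grip_width: 0.05
gripper_force: 40.0
t 11.8 p [496.7 361.2  12. ] psi 90.0 tilt 0.01 w 50.0 gf 40.0 F [-1.3 -0.2  3.4]
  roll units 0.44 shift units [-5.814 -0.146 -1.451]
time_s: 12.3
tcp_pos: [0.4969, 0.3608, 0.0755]
tcp_rot: [2.256, 2.185, 0.0]
contact_force: [0.2, -1.0, -4.1]
grip_width: 0.0495
gripper_force: 40.0
t 12.3 p [496.9 360.8  75.5] psi 88.17 tilt 0.04 w 49.5 gf 40.0 F [ 0.2 -1.  -4.1]
  roll units 0.04 shift units [-5.803 -0.149  0.137]
```

```bash
python3 -m pendant '-0.5 0 0 0;-0.8 0 0 0;-0.8 0 0 0;-0.8 -0.05 0 0;-0.8 -0.05 0 0;-0.8 -0.05 0 0;-0.7 0 0 0;-0.4 0 0 0'; python3 -m pendant '-0.15 0 0.2 0;0 0 0.5 0;0 0 0.4 0;0 0 0.1 0;0 0 0 0;0 0 0 0';python3 -c "from h import *;need(482.8,130.2,16,88)"
```

```text
time_s: 12.97
tcp_pos: [0.4825, 0.133, 0.074]
tcp_rot: [-2.26, -2.182, 0.006]
contact_force: [-0.1, -0.8, -3.5]
grip_width: 0.0499
gripper_force: 40.0
time_s: 13.47
tcp_pos: [0.483, 0.1323, 0.0276]
tcp_rot: [-2.255, -2.186, 0.0]
contact_force: [0.8, 0.2, -3.4]
grip_width: 0.0496
gripper_force: 40.0
t 13.47 p [483.  132.3  27.6] psi 88.24 tilt 0.06 w 49.6 gf 40.0 F [ 0.8  0.2 -3.4]
  roll units 0.05 shift units [-0.052 -0.004  0.29 ]
```

```bash
python3 -m pendant '-0.05 0 0.15 0;0 0 0.1 0;0 0 0.05 0;0 0 0 0;0 0 0 0'; python3 -m pendant '0 0 0 0;0 0 0 0;0 0 0 0' 0.8; python3 -m pendant '0 0 -0.2 0;0 0 -0.6 0;0 0 -0.9 0;0 0 -0.9 0;0 0 -0.8 0;0 0 -0.3 0;0 0 0 0;0 0 0 0' 1
python3 - <<'E'
from m import *
need(655,148,150,88)
d,P,h,s,v,ok=wm("w3",260); cv2.imwrite("pics/w3.png",d["frame"])
chock(P,ok&(h<18)&(s>150)&(P[...,1]>0.05)&(P[...,0]<.6),"orange")
m=ok&(P[...,2]>.028)&(P[...,2]<.06)&(P[...,0]>.6)&(P[...,0]<.72)&(abs(P[...,1])<.2)
k,l,st,_=cv2.connectedComponentsWithStats(m.astype(np.uint8),connectivity=4)
for i in range(1,k):
    if st[i,4]>20: rect(P,l==i,"cap")
E
```

```text
time_s: 13.88
tcp_pos: [0.4835, 0.1294, 0.0159]
tcp_rot: [2.256, 2.185, 0.0]
contact_force: [-0.3, -0.4, -0.3]
grip_width: 0.0498
gripper_force: 40.0
time_s: 14.13
tcp_pos: [0.4837, 0.1296, 0.016]
tcp_rot: [2.256, 2.185, 0.001]
contact_force: [0.2, -0.0, 0.3]
grip_width: 0.0627
gripper_force: 0.0
time_s: 14.8
tcp_pos: [0.4836, 0.1293, 0.1642]
tcp_rot: [2.256, 2.184, 0.001]
contact_force: [-0.3, -0.7, 0.1]
grip_width: 0.0871
gripper_force: 0.0
t 14.8 p [483.6 129.3 164.2] psi 88.14 tilt 0.09 w 87.1 gf 0.0 F [-0.3 -0.7  0.1]
  roll units 0.03 shift units [0.618 4.265 0.354]
orange n 2024 zmax 41.5
  slope grad [0.01 0.15] n 448 dir +y deg -93.6
  top face c [483.3 133.4] size [26.1 50.4] ang 88.3 mean [483.2 135.2]
  all c [483.6 123.5] size [46.1 54.3] ang 88.0
cap 1879 c [653.3 150.5] size [62.3 38.8] ang 2.9 z [31.3 42.9 46.3]
cap 1708 c [652.6  98.2] size [61.6 38.7] ang 2.2 z [30.8 42.7 46.2]
cap 599 c [655.4  61. ] size [61.8 19.6] ang 13.4 z [29.3 36.9 42.8]
```

View pics/w3.png

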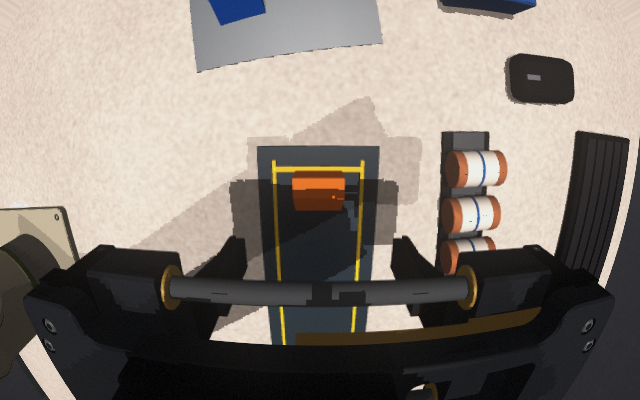

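```bash
python3 -m pendant '0.1 0.4 0 -0.4;0.1 0.8 0 -0.4;0.1 0.8 0.2 0;0.1 0.8 0.2 0;0.1 0.7 0.2 0;0.1 0.5 0.2 0;0 0.2 0.2 0;0 0 0 0' 1 12; python3 -m pendant '0 0 0 0;0 0 0 0'>/dev/null;python3 - <<'E'
from m import *
need(652.7,149.5,12,92.2)
d,P,h,s,v,ok=wm("w4",260)
m=ok&(P[...,2]>.028)&(P[...,2]<.06)&(P[...,0]>.6)&(P[...,0]<.72)&(abs(P[...,1])<.2)
k,l,st,_=cv2.connectedComponentsWithStats(m.astype(np.uint8),connectivity=4)
for i in range(1,k):
    if st[i,4]>20: rect(P,l==i,"cap")
E
```

```text
time_s: 15.52
tcp_pos: [0.6501, 0.1567, 0.1197]
tcp_rot: [-2.183, -2.255, 0.006]
contact_force: [-0.0, 0.8, -0.7]
grip_width: 0.0871
gripper_force: 0.0
t 15.68 p [649.8 156.9 123.9] psi 91.88 tilt 0.04 w 86.9 gf 0.0 F [ 0.1 -0.   0.9]
  roll units -0.07 shift units [-0.187  0.066  2.797]
cap 2956 c [653.4 150.6] size [60.3 37.7] ang 2.2 z [32.8 43.2 46.1]
cap 966 c [652.5 113.3] size [59.6  9.4] ang 1.9 z [29.3 36.9 41.7]
```

```bash
python3 -m pendant '-0.18 0.075 0.5 -0.07;0 0 0.7 0;0 0 0.7 0;0 0 0.5 0;0 0 0.3 0;0 0 0.1 0;0 0 0 0;0 0 0 0'; python3 -m pendant '0 0 0 0;0 0 0 0;0 0 0 0;0 0 0 0;0 0 0 0' 0.5 12; python3 -m pendant '0 0 -0.3 0;0 0 -0.5 0;0 0 -0.7 0.45;0 0 -0.4 0.45;0 0 -0.1 0;0 0 0 0'; python3 -c "from h import *;need(481.6,89.8,10,88)"
```

```text
time_s: 16.4
tcp_pos: [0.6548, 0.1499, 0.0133]
tcp_rot: [2.179, 2.262, 0.002]
contact_force: [-0.7, -0.6, 1.1]
grip_width: 0.0872
gripper_force: 0.0
time_s: 16.82
tcp_pos: [0.6543, 0.1496, 0.012]
tcp_rot: [2.179, 2.263, 0.0]
contact_force: [0.6, 0.4, -0.9]
grip_width: 0.0618
gripper_force: 0.0
time_s: 17.32
tcp_pos: [0.6548, 0.1499, 0.0934]
tcp_rot: [2.257, 2.183, 0.003]
contact_force: [0.6, -0.3, -2.4]
grip_width: 0.0601
gripper_force: 12.0
t 17.32 p [654.8 149.9  93.4] psi 88.09 tilt 0.14 w 60.1 gf 12.0 F [ 0.6 -0.3 -2.4]
  roll units 0.02 shift units [-1.652 -4.274  2.084]
```

```bash
python3 -m pendant '-0.2 -0.4 0 0;-0.3 -0.7 0 0;-0.3 -0.8 0 0;-0.3 -0.8 0.2 0;-0.3 -0.8 0.3 0;-0.2 -0.55 0.4 0;-0.05 -0.2 0.3 0;0 0 0.2 0';python3 -m pendant '0 0 0.2 0;0 0 0.1 0;0 0 0 0;0 0 0 0'; python3 -c "from h import *;need(481.6,89.8,11,88)"
```

```text
time_s: 17.98
tcp_pos: [0.4787, 0.0878, 0.0335]
tcp_rot: [-2.258, -2.183, 0.007]
contact_force: [-0.1, -0.2, -1.6]
grip_width: 0.0597
gripper_force: 12.0
time_s: 18.32
tcp_pos: [0.4825, 0.0902, 0.0237]
tcp_rot: [-2.258, -2.183, -0.001]
contact_force: [0.4, 1.3, -1.9]
grip_width: 0.0599
gripper_force: 12.0
t 18.32 p [482.5  90.2  23.7] psi 88.07 tilt 0.06 w 59.9 gf 12.0 F [ 0.4  1.3 -1.9]
  roll units 0.02 shift units [-0.012 -0.023  0.319]
```

```bash
python3 -m pendant '-0.01 -0.02 0.1 0;0 0 0.1 0;0 0 0.05 0;0 0 0 0;0 0 0 0'; python3 -m pendant '0 0 0.03 0;0 0 0.03 0;0 0 0 0';python3 -c "from h import *;need(481.6,89.8,11,88)"
```

```text
time_s: 18.73
tcp_pos: [0.4811, 0.0892, 0.0136]
tcp_rot: [-2.259, -2.183, 0.0]
contact_force: [-0.0, 0.4, -1.3]
grip_width: 0.0602
gripper_force: 12.0
time_s: 18.98
tcp_pos: [0.4811, 0.089, 0.0112]
tcp_rot: [2.259, 2.183, -0.0]
contact_force: [0.3, 0.6, -1.9]
grip_width: 0.0598
gripper_force: 12.0
t 18.98 p [481.1  89.   11.2] psi 88.03 tilt 0.01 w 59.8 gf 12.0 F [ 0.3  0.6 -1.9]
  roll units 0.01 shift units [0.019 0.012 0.005]
```

```bash
python3 -m pendant '0 0 0.03 0;0 0 0 0;0 0 0 0'|grep -E "tcp_pos|contact"; python3 -m pendant '0.03 0 0 0;0 0 0 0;0 0 0 0'|grep -E "tcp_pos|contact"; python3 -m pendant '0.03 0 0 0;0 0 0 0;0 0 0 0'|grep -E "tcp_pos|contact"
```

```text
tcp_pos: [0.4813, 0.0891, 0.0103]
contact_force: [-2.3, -0.5, 1.8]
tcp_pos: [0.4814, 0.0899, 0.0103]
contact_force: [-1.1, -3.6, 3.7]
tcp_pos: [0.4815, 0.0908, 0.0103]
contact_force: [-0.4, -4.2, 5.5]
```

```bash
python3 -m pendant '0 0 0 0;0 0 0 0;0 0 0 0' 0.85|grep grip;python3 -m pendant '0 0 -0.2 0;0 0 -0.5 0;0 0.1 -0.7 -0.45;0.1 0.5 -0.4 -0.45;0.1 0.9 0 0;0 0.9 0 0;0 0.9 0 0;0 0.7 0 0';python3 -m pendant '0 0.35 0 0;0 0 0 0;0 0 0 0'>/dev/null;python3 -c "from h import *;need(655.8,97.8,12,92.2)"
```

```text
grip_width: 0.0706
gripper_force: 0.0
time_s: 20.65
tcp_pos: [0.6433, 0.1043, 0.0824]
tcp_rot: [2.18, 2.262, 0.001]
contact_force: [0.8, 0.1, 1.0]
grip_width: 0.0737
gripper_force: 0.0
t 20.9 p [654.9 105.8  82.1] psi 92.18 tilt 0.08 w 74.1 gf 0.0 F [-1.2  0.5 -0.1]
  roll units -0.01 shift units [-0.2    0.015  1.754]
```

```bash
python3 -m pendant '-0.2 0.01 0.3 0;0 0 0.5 0;0 0 0.5 0;0 0 0.3 0;0 0 0.15 0;0 0 0 0;0 0 0 0'|grep -E "tcp_pos|contact"; python3 -m pendant '0 0 0 0;0 0 0 0;0 0 0 0;0 0 0 0;0 0 0 0;0 0 0 0' 0.5 12; python3 -m pendant '0 0 -0.3 0;0 0 -0.5 0;0 0 -0.6 0.45;0 0 -0.3 0.45;0 0 0 0;0 0 0 0' | grep contact; python3 -c "from h import *;need(480,50,10.5,88)"
```

```text
tcp_pos: [0.6556, 0.0971, 0.0126]
contact_force: [1.4, -0.0, 0.1]
time_s: 21.98
tcp_pos: [0.6559, 0.0972, 0.0129]
tcp_rot: [2.179, 2.262, 0.001]
contact_force: [-2.0, -0.7, 6.5]
grip_width: 0.0593
gripper_force: 12.0
contact_force: [-1.5, -0.4, -2.2]
t 22.48 p [656.   97.   80.8] psi 88.09 tilt 0.08 w 59.9 gf 12.0 F [-1.5 -0.4 -2.2]
  roll units 0.02 shift units [-1.329 -4.356  1.756]
```

```bash
python3 -m pendant '-0.1 -0.4 0 0;-0.25 -0.8 0 0;-0.25 -0.8 0 0;-0.25 -0.85 0.1 0;-0.25 -0.8 0.3 0;-0.2 -0.5 0.4 0;-0.05 -0.2 0.35 0;0 0 0.25 0'|grep contact;python3 -m pendant '0 0 0.15 0;0 0 0.1 0;0 0 0.05 0;0 0 0 0;0 0 0 0'|grep contact; python3 -c "from h import *;need(480,49.4,11,88)"
```

```text
contact_force: [-1.5, 0.3, -1.3]
contact_force: [-0.4, -0.0, -1.8]
t 23.57 p [480.6  49.7  12.4] psi 88.06 tilt 0.05 w 60.3 gf 12.0 F [-0.4 -0.  -1.8]
  roll units 0.01 shift units [-0.008 -0.014  0.035]
```

```bash
python3 -m pendant '0 0 0.04 0;0 0 0 0;0 0 0 0'|grep -E "tcp_pos|contact"; python3 -m pendant '0.02 0 0 0;0 0 0 0;0 0 0 0'|grep -E "tcp_pos|contact"; python3 -m pendant '0 0 0 0;0 0 0 0;0 0 0 0' 0.85|grep grip_w;python3 -m pendant '0 0 -0.2 0;0 0 -0.5 0;0 0.1 -0.7 -0.45;0 0.5 -0.4 -0.45;0 0.9 0 0;0 0.9 0 0;0 0.9 0 0;0 0.75 0 0'>/dev/null;python3 -m pendant '0 0.35 0 0;0 0 0 0;0 0 0 0'>/dev/null;python3 -c "from h import *;need(657.5,45.5,12.5,92.2)"
```

```text
tcp_pos: [0.4803, 0.0493, 0.0108]
contact_force: [0.3, 0.1, -1.2]
tcp_pos: [0.4803, 0.0497, 0.0108]
contact_force: [0.8, -1.2, 2.0]
grip_width: 0.0706
t 25.23 p [655.8  56.1  82.5] psi 92.17 tilt 0.08 w 74.0 gf 0.0 F [ 0.2  0.6 -0.5]
  roll units -0.01 shift units [-0.267  0.033  1.75 ]
```

```bash
python3 -m pendant '-0.25 0.03 0.3 0;0 0 0.5 0;0 0 0.5 0;0 0 0.3 0;0 0 0.15 0;0 0 0 0;0 0 0 0'|grep -E "tcp_pos|contact"; python3 -m pendant '0 0 0 0;0 0 0 0;0 0 0 0;0 0 0 0;0 0 0 0;0 0 0 0' 0.5 12; python3 -m pendant '0 0 -0.3 0;0 0 -0.5 0;0 0 -0.6 0.45;0 0 -0.3 0.45;0 0 0 0;0 0 0 0' | grep contact; python3 -c "from h import *;need(478.6,9,11,88)"
```

```text
tcp_pos: [0.6575, 0.0455, 0.0131]
contact_force: [-0.0, 0.8, 0.6]
time_s: 26.32
tcp_pos: [0.6578, 0.0457, 0.0133]
tcp_rot: [2.179, 2.262, 0.001]
contact_force: [-0.7, -0.5, 5.3]
grip_width: 0.0599
gripper_force: 12.0
contact_force: [-0.7, -0.3, -1.9]
t 26.82 p [657.5  45.5  81. ] psi 88.09 tilt 0.06 w 60.1 gf 12.0 F [-0.7 -0.3 -1.9]
  roll units 0.02 shift units [-1.068 -4.439  1.75 ]
```

```bash
python3 -m pendant '-0.1 -0.4 0 0;-0.2 -0.8 0 0;-0.2 -0.85 0 0;-0.2 -0.85 0.1 0;-0.2 -0.8 0.3 0;-0.1 -0.55 0.4 0;-0.05 -0.2 0.35 0;0 0 0.25 0'|grep contact;python3 -m pendant '0 0 0.15 0;0 0 0.1 0;0 0 0.05 0;0 0 0 0;0 0 0 0'|grep contact; python3 -c "from h import *;need(478.6,9.5,11,88)"
```

```text
contact_force: [0.6, 0.4, -2.2]
contact_force: [-0.2, 1.1, -2.1]
t 27.9 p [478.8  10.2  12.8] psi 88.06 tilt 0.05 w 59.7 gf 12.0 F [-0.2  1.1 -2.1]
  roll units 0.01 shift units [-0.019 -0.004  0.045]
```

```bash
python3 -m pendant '-0.01 0 0.04 0;0 0 0 0;0 0 0 0'|grep -E "tcp_pos|contact"; python3 -m pendant '0.02 0 0 0;0 0 0 0;0 0 0 0'|grep -E "tcp_pos|contact"; python3 -m pendant '0 0 0 0;0 0 0 0;0 0 0 0' 0.85|grep grip_w;python3 -m pendant '0 0 -0.2 0;0 0 -0.5 0;0 0.1 -0.7 -0.45;0 0.5 -0.4 -0.45;0 0.9 0 0;0 0.9 0 0;0 0.9 0 0;0 0.8 0 0'>/dev/null;python3 -m pendant '-0.2 0.35 0 0;0 0 0 0;0 0 0 0'>/dev/null;python3 - <<'E'
from m import *
need(659.2,-6.2,12.5,92.2)
d={k:np.array(v) for k,v in get_image("top").items()}; P=cloud(d)
cv2.imwrite("pics/t2.png",cv2.resize(d["frame"][120:300,230:530],(800,480)))
m=(P[...,2]>.032)&(P[...,2]<.06)&(P[...,0]<.55)&(P[...,0]>.4)&(abs(P[...,1])<.2)
q=P[m]*1000; hist,e=np.histogram(q[:,1],bins=np.arange(-40,160,4)); print(dict(zip(e[:-1].astype(int).tolist(),hist.tolist())))
E
```

```text
tcp_pos: [0.4785, 0.0094, 0.0113]
contact_force: [0.0, -0.0, 0.1]
tcp_pos: [0.4785, 0.0098, 0.0113]
contact_force: [0.2, -1.2, 2.9]
grip_width: 0.0711
t 29.57 p [656.4   8.   82.9] psi 92.13 tilt 0.07 w 74.4 gf 0.0 F [-1.  -0.1  0.2]
  roll units -0.01 shift units [-0.356  0.057  1.759]
{-40: 0, -36: 0, -32: 0, -28: 0, -24: 0, -20: 0, -16: 0, -12: 0, -8: 12, -4: 45, 0: 29, 4: 48, 8: 35, 12: 40, 16: 49, 20: 23, 24: 48, 28: 24, 32: 3, 36: 48, 40: 50, 44: 25, 48: 50, 52: 40, 56: 35, 60: 50, 64: 25, 68: 33, 72: 8, 76: 36, 80: 50, 84: 44, 88: 29, 92: 47, 96: 32, 100: 40, 104: 40, 108: 21, 112: 0, 116: 0, 120: 11, 124: 41, 128: 29, 132: 34, 136: 39, 140: 26, 144: 37, 148: 10, 152: 0}
```

View pics/t2.png

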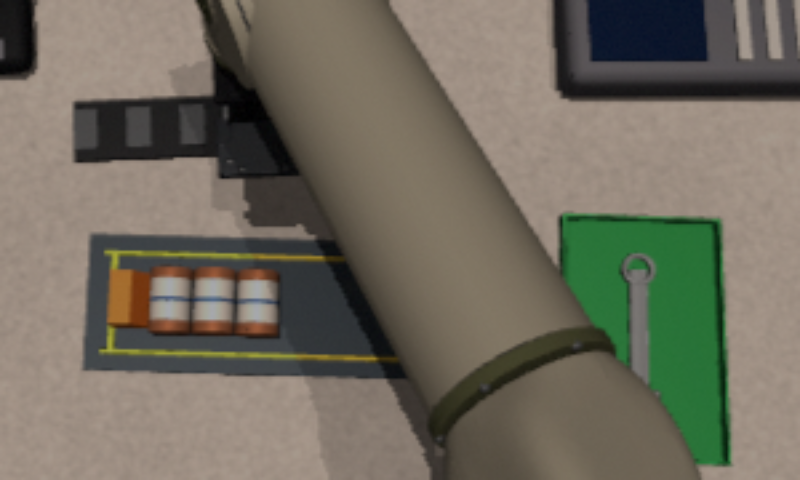

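```bash
python3 -m pendant '-0.35 0.05 0.3 0;0 0 0.5 0;0 0 0.5 0;0 0 0.3 0;0 0 0.15 0;0 0 0 0;0 0 0 0'|grep -E "tcp_pos|contact"; python3 -m pendant '0 0 0 0;0 0 0 0;0 0 0 0;0 0 0 0;0 0 0 0;0 0 0 0' 0.5 12; python3 -m pendant '0 0 -0.3 0;0 0 -0.5 0;0 0 -0.6 0.45;0 0 -0.3 0.45;0 0 0 0;0 0 0 0' | grep contact; python3 -c "from h import *;need(477.2,-30.9,11,88)"
```

```text
tcp_pos: [0.6589, -0.0061, 0.0135]
contact_force: [0.8, -0.3, 0.2]
time_s: 30.7
tcp_pos: [0.6594, -0.006, 0.0138]
tcp_rot: [2.179, 2.262, 0.001]
contact_force: [-0.2, -0.2, 6.0]
grip_width: 0.0597
gripper_force: 12.0
contact_force: [0.4, -0.3, -2.7]
t 31.2 p [658.9  -6.2  81.4] psi 88.09 tilt 0.05 w 60.0 gf 12.0 F [ 0.4 -0.3 -2.7]
  roll units 0.02 shift units [-0.775 -4.517  1.759]
```

```bash
python3 -m pendant '-0.1 -0.4 0 0;-0.1 -0.85 0 0;-0.15 -0.85 0 0;-0.15 -0.85 0.1 0;-0.15 -0.8 0.3 0;-0.1 -0.55 0.4 0;-0.02 -0.2 0.35 0;0 0 0.25 0'|grep contact;python3 -m pendant '0 0 0.15 0;0 0 0.1 0;0 0 0.05 0;0 0 0 0;0 0 0 0'|grep contact; python3 -c "from h import *;need(477.2,-30.9,11,88)"
```

```text
contact_force: [0.5, -0.7, -2.1]
contact_force: [0.4, -0.5, -1.1]
t 32.28 p [478.6 -30.2  13.2] psi 88.06 tilt 0.05 w 59.7 gf 12.0 F [ 0.4 -0.5 -1.1]
  roll units 0.01 shift units [-0.018 -0.034  0.055]
```

```bash
python3 -m pendant '-0.02 -0.03 0.04 0;0 0 0 0;0 0 0 0'|grep -E "tcp_pos|contact"; python3 -m pendant '0.02 0 0.01 0;0 0 0 0;0 0 0 0'|grep -E "tcp_pos|contact"; python3 -m pendant '0 0 0 0;0 0 0 0;0 0 0 0' 0.85|grep grip_w;python3 -m pendant '0 0 -0.2 0;0 0 -0.5 0;0 0.1 -0.7 -0.45;-0.1 0.5 -0.4 -0.45;-0.1 0.9 0 0;-0.1 0.9 0 0;-0.1 0.9 0 0;0 0.8 0 0'>/dev/null;python3 -m pendant '0 0.4 0 0;0 0 0 0;0 0 0 0'>/dev/null;python3 -c "from h import *;need(660.8,-58.1,13,92.2)"
```

```text
tcp_pos: [0.4771, -0.0313, 0.0117]
contact_force: [0.2, 0.8, 1.4]
tcp_pos: [0.4772, -0.0313, 0.0117]
contact_force: [-1.3, -1.8, 8.4]
grip_width: 0.0706
t 33.95 p [657.1 -40.1  82.9] psi 92.19 tilt 0.08 w 73.6 gf 0.0 F [-1.5  1.3  0.7]
  roll units -0.0 shift units [-0.452  0.075  1.747]
```

```bash
python3 -m pendant '-0.45 0.07 0.3 0;0 0 0.5 0;0 0 0.5 0;0 0 0.3 0;0 0 0.15 0;0 0 0 0;0 0 0 0'|grep -E "tcp_pos|contact"; python3 -m pendant '0 0 0 0;0 0 0 0;0 0 0 0;0 0 0 0;0 0 0 0;0 0 0 0' 0.5 12; python3 -m pendant '0 0 -0.3 0;0 0 -0.5 0;0 0 -0.6 0.45;0 0 -0.3 0.45;0 0 0 0;0 0 0 0' | grep contact; python3 -c "from h import *;need(475.8,-72,11.5,88)"
```

```text
tcp_pos: [0.6605, -0.0588, 0.0137]
contact_force: [0.3, 0.2, -0.2]
time_s: 35.03
tcp_pos: [0.661, -0.0587, 0.0138]
tcp_rot: [2.179, 2.262, 0.001]
contact_force: [-0.1, -0.1, 7.0]
grip_width: 0.0605
gripper_force: 12.0
contact_force: [1.0, 0.4, -2.9]
t 35.53 p [660.6 -58.9  81.4] psi 88.09 tilt 0.05 w 60.2 gf 12.0 F [ 1.   0.4 -2.9]
  roll units 0.02 shift units [-0.489 -4.605  1.747]
```

```bash
python3 -m pendant '-0.05 -0.4 0 0;-0.1 -0.85 0 0;-0.1 -0.85 0 0;-0.1 -0.9 0.1 0;-0.1 -0.85 0.3 0;-0.05 -0.55 0.4 0;0 -0.2 0.35 0;0 0 0.25 0'|grep contact;python3 -m pendant '0 0 0.15 0;0 0 0.1 0;0 0 0.05 0;0 0 0 0;0 0 0 0'|grep contact; python3 -c "from h import *;need(475.8,-72.6,11.5,88)"
```

```text
contact_force: [-0.2, -0.4, -2.2]
contact_force: [-0.3, 0.1, -1.7]
t 36.62 p [476.6 -72.   13.2] psi 88.07 tilt 0.05 w 59.8 gf 12.0 F [-0.3  0.1 -1.7]
  roll units 0.02 shift units [-0.016 -0.02   0.042]
```

```bash
python3 -m pendant '-0.01 -0.02 0.04 0;0 0 0 0;0 0 0 0'|grep -E "tcp_pos|contact"; python3 -m pendant '0.02 0 0 0;0 0 0 0;0 0 0 0'|grep -E "tcp_pos|contact"; python3 -m pendant '0 0 0 0;0 0 0 0;0 0 0 0' 0.85|grep grip_w;python3 -m pendant '0 0 -0.2 0;0 0 -0.5 0;0 0.1 -0.7 -0.45;-0.1 0.5 -0.4 -0.45;-0.1 0.9 0 0;-0.1 0.9 0 0;-0.1 0.9 0 0;-0.1 0.8 0 0'>/dev/null;python3 -m pendant '-0.1 0.5 0 0;0 0 0 0;0 0 0 0'>/dev/null;python3 -c "from h import *;need(662.5,-110.1,13,92.2)"
```

```text
tcp_pos: [0.4756, -0.0727, 0.0117]
contact_force: [0.7, 0.1, -0.3]
tcp_pos: [0.4756, -0.0723, 0.0117]
contact_force: [1.0, -0.8, 3.4]
grip_width: 0.071
t 38.28 p [659.9 -89.4  83.2] psi 92.17 tilt 0.09 w 73.9 gf 0.0 F [-0.3  0.1  0.3]
  roll units -0.01 shift units [-0.519  0.044  1.755]
```

```bash
python3 -m pendant '-0.5 0.04 0.3 0;0 0 0.5 0;0 0 0.5 0;0 0 0.3 0;0 0 0.15 0;0 0 0 0;0 0 0 0'|grep -E "tcp_pos|contact"; python3 -m pendant '0 0 0 0;0 0 0 0;0 0 0 0;0 0 0 0;0 0 0 0;0 0 0 0' 0.5 12; python3 -m pendant '0 0 -0.3 0;0 0 -0.5 0;0 0 -0.6 0.45;0 0 -0.3 0.45;0 0 0 0;0 0 0 0' | grep contact; python3 -c "from h import *;need(474.4,-112.8,11.5,88)"
```

```text
tcp_pos: [0.6622, -0.1097, 0.0143]
contact_force: [0.0, 0.0, -0.2]
time_s: 39.37
tcp_pos: [0.6623, -0.11, 0.0141]
tcp_rot: [2.179, 2.262, 0.0]
contact_force: [-3.8, -0.1, 6.3]
grip_width: 0.06
gripper_force: 12.0
contact_force: [0.2, -0.0, -2.6]
t 39.87 p [ 662.4 -110.1   81.9] psi 88.09 tilt 0.08 w 60.0 gf 12.0 F [ 0.2 -0.  -2.6]
  roll units 0.02 shift units [-0.232 -4.694  1.761]
```

```bash
python3 -m pendant '-0.02 -0.4 0 0;-0.05 -0.9 0 0;-0.05 -0.9 0 0;-0.05 -0.9 0.1 0;-0.05 -0.85 0.3 0;0 -0.55 0.4 0;0 -0.2 0.35 0;0 0 0.25 0'|grep contact;python3 -m pendant '0 0 0.15 0;0 0 0.1 0;0 0 0.05 0;0 0 0 0;0 0 0 0'|grep contact; python3 -c "from h import *;need(474.4,-112.6,11.8,88)"
```

```text
contact_force: [-0.3, 0.3, -2.5]
contact_force: [0.7, -0.4, -2.0]
t 40.95 p [ 474.7 -112.    13.6] psi 88.07 tilt 0.05 w 59.8 gf 12.0 F [ 0.7 -0.4 -2. ]
  roll units 0.01 shift units [-0.016 -0.007  0.045]
```

```bash
python3 -m pendant '-0.01 0 0.045 0;0 0 0 0;0 0 0 0'|grep -E "tcp_pos|contact"; python3 -m pendant '0.02 0 0 0;0 0 0 0;0 0 0 0'|grep -E "tcp_pos|contact"; python3 -m pendant '0 0 0 0;0 0 0 0;0 0 0 0' 0.85|grep grip_w;python3 -m pendant '0 0 -0.2 0;0 0 -0.6 0;0 0 -0.9 0;0 0 -0.9 0;0.5 -0.1 -0.7 0;0.9 -0.2 -0.3 0;0.9 -0.2 0 0;0.9 -0.2 0 0' 1 >/dev/null;python3 -m pendant '0.9 -0.2 0 0;0.9 -0.2 0 0;0.9 -0.2 0 0;0.9 -0.2 0 0;0.9 -0.2 0 0;0.9 -0.2 0 0;0.8 -0.1 0 0;0.5 0 0 0'>/dev/null;python3 -m pendant '0 0 0 0;0 0 0 0'>/dev/null;python3 - <<'E'
from m import *
need(407,338,150,90)
d,P,h,s,v,ok=wm("w5",250); cv2.imwrite("pics/w5.png",d["frame"])
chock(P,ok&(h>100)&(h<130)&(s>120)&(P[...,1]>0.2)&(P[...,0]<0.56),"blue")
E
```

```text
tcp_pos: [0.4746, -0.1126, 0.012]
contact_force: [1.3, 1.0, 0.4]
tcp_pos: [0.4745, -0.1123, 0.012]
contact_force: [1.9, -1.2, 4.4]
grip_width: 0.0707
t 43.2 p [406.6 287.9 155.7] psi 88.23 tilt 0.06 w 87.1 gf 0.0 F [-0.9 -0.1 -0.4]
  roll units -0.39 shift units [1.252 0.01  0.143]
blue n 2198 zmax 37.6
  slope grad [-0.24  1.36] n 668 dir +y deg -80.0
  top face c [404.1 346.2] size [49.6 23.5] ang 8.7 mean [404.  346.8]
  all c [404.4 335.6] size [55.7 44.4] ang 8.7
```

View pics/w5.png

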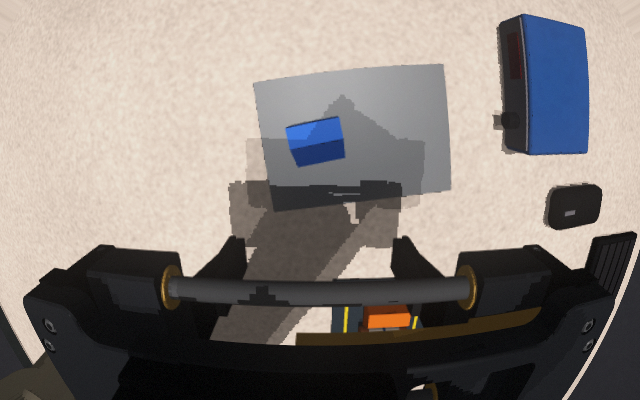

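```bash
python3 -m pendant '1 0 0 -0.8;0.3 0 0 -0.8;0 0 0.2 -0.75;0 0 0.5 0;0 0 0.5 0;0 0 0.3 0;0 0 0 0;0 0 0 0' 0.8 40 >/dev/null; python3 -c "from h import *;need(405.1,340.2,12,99);print(r.sense()['joint_positions'].round(2))"
```

```text
t 43.92 p [408.9 337.6  95.7] psi 98.73 tilt 0.05 w 69.7 gf 0.0 F [0.7 0.4 0.4]
  roll units -0.06 shift units [ 0.079 -0.084  2.093]
[ 0.18  0.5  -1.16  1.82  0.49  1.16 -0.99]
```

```bash
python3 -m pendant '0.08 -0.08 0.5 -0.06;0 0 0.6 0;0 0 0.5 0;0 0 0.3 0;0 0 0.15 0;0 0 0 0;0 0 0 0;0 0 0 0'; python3 -m pendant '0 0 0 0;0 0 0 0;0 0 0 0;0 0 0 0;0 0 0 0' 0 40;python3 -c "from h import *;need(405.1,340.2,12,99)"
```

```text
time_s: 44.58
tcp_pos: [0.4056, 0.3418, 0.0148]
tcp_rot: [2.039, 2.39, 0.003]
contact_force: [0.3, -0.1, 1.1]
grip_width: 0.0696
gripper_force: 0.0
time_s: 45.0
tcp_pos: [0.4051, 0.3413, 0.0138]
tcp_rot: [2.039, 2.39, 0.0]
contact_force: [0.8, -0.6, 1.7]
grip_width: 0.0498
gripper_force: 39.9
t 45.0 p [405.1 341.3  13.8] psi 99.07 tilt 0.02 w 49.8 gf 39.9 F [ 0.8 -0.6  1.7]
  roll units 0.02 shift units [-0.026 -0.004  0.044]
```

Lift 40 mm and turn by half of the intended angle, watching joints.

```bash
python3 -m pendant '0 0 -0.3 0;0 0 -0.5 0;0 0 -0.3 0;0 0 0 1;0 0 0 1;0 0 0 1;0 0 0 1;0 0 0 0' >/dev/null; python3 -c "from h import *;need(405.1,340.2,12,99);print(r.sense()['joint_positions'].round(2))"; python3 -m pendant '0 0 0 1;0 0 0 1;0 0 0 1;0 0 0 1;0 0 0 0' >/dev/null; python3 -c "from h import *;need(405.1,340.2,12,99);print(r.sense()['joint_positions'].round(2))"
```

```text
t 45.67 p [405.  341.3  58.2] psi 80.53 tilt 0.04 w 49.3 gf 39.9 F [-0.3  0.5 -3.1]
  roll units -4.03 shift units [-0.026 -0.002  1.154]
[ 0.09  0.5  -1.05  1.85  0.5   1.08 -1.32]
t 46.08 p [404.9 341.3  57.9] psi 62.35 tilt 0.03 w 49.8 gf 39.9 F [-0.5  0.1 -2. ]
  roll units -8.0 shift units [-0.027 -0.     1.148]
[ 0.04  0.47 -0.99  1.85  0.45  1.06 -1.61]
```

```bash
python3 -m pendant '0 0 0 1;0 0 0 1;0 0 0 1;0 0 0 1;0 0 0 1;0 0 0 1;0 0 0 1;0 0 0 1' >/dev/null; python3 -m pendant '0 0 0 0.5;0 0 0 0;0 0 0.4 0;0 0 0.4 0;0 0 0.2 0;0 0 0 0;0 0 0 0'; python3 -c "from h import *;need(405.1,341.3,13.8,18.8);print(r.sense()['joint_positions'].round(2))"
```

```text
time_s: 47.33
tcp_pos: [0.4047, 0.3413, 0.0176]
tcp_rot: [-3.075, -0.642, 0.001]
contact_force: [-0.7, -0.2, -2.7]
grip_width: 0.0498
gripper_force: 39.9
t 47.33 p [404.7 341.3  17.6] psi 23.58 tilt 0.05 w 49.8 gf 39.9 F [-0.7 -0.2 -2.7]
  roll units 1.04 shift units [0.01  0.004 0.094]
[-0.09  0.48 -0.83  1.88  0.42  0.96 -2.26]
```

```bash
python3 -m pendant '0 0 0.06 0;0 0 0.03 0;0 0 0 0;0 0 0 0'|grep -E "tcp_pos|contact"; python3 -m pendant '0 0 0 0;0 0 0 0;0 0 0 0;0 0 0 0' 0.85|grep grip_w; python3 -m pendant '0 0 -0.2 0;0 0 -0.5 0;0 0 -0.6 0;0 0 -0.5 -0.5;0 0 0 -1;0 0 0 -1;0 0 0 -1;0 0 0 -1'>/dev/null; for i in 1; do python3 -m pendant '0 0 0 -1;0 0 0 -1;0 0 0 -1;0 0 0 -1;0 0 0 -1;0 0 0 -1;0 0 0 -1;0 0 0 -1'>/dev/null; python3 -m pendant '0 0 0 -1;0 0 0 -1;0 0 0 -1;0 0 0 -1;0 0 0 -1;0 0 0 -1;0 0 0 -1;0 0 0 -1'>/dev/null; python3 -m pendant '0 0 0 -1;0 0 0 -1;0 0 0 -1;0 0 0 -1;0 0 0 -1;0 0 0 -1;0 0 0 -1;0 0 0 -1'>/dev/null; python3 -m pendant '0 0 0 -1;0 0 0 -1;0 0 0 -1;0 0 0 -1;0 0 0 -1;0 0 0 -1;0 0 0 -1;0 0 0 -1'>/dev/null; python3 -m pendant '0 0 0 -1;0 0 0 -1;0 0 0 -1;0 0 0 0;0 0 0 0'>/dev/null; done
python3 - <<'E'
from m import *
need(404.7,341.3,14,203.6);print(r.sense()['joint_positions'].round(2))
d,P,h,s,v,ok=wm("w6",300); cv2.imwrite("pics/w6.png",d["frame"])
chock(P,ok&(h>100)&(h<130)&(s>120)&(P[...,1]>0.2)&(P[...,0]<0.56),"blue")
E
```

```text
tcp_pos: [0.4051, 0.3413, 0.0143]
contact_force: [-0.1, 0.4, -2.7]
grip_width: 0.0682
t 51.75 p [405.1 341.2  86.3] psi -155.66 tilt 0.01 w 74.2 gf 0.0 F [0.7 0.2 0.5]
  roll units 0.16 shift units [0.008 0.007 1.807]
[ 0.29  0.73 -1.42  1.82  0.76  1.29  0.66]
blue n 4363 zmax 37.3
  slope grad [1.28 0.58] n 1861 dir +y deg -155.8
  top face c [409.2 343.4] size [23.7 50.2] ang 24.5 mean [408.9 343.2]
  all c [399.2 340.4] size [44.4 53.1] ang 24.5
```

View pics/w6.png

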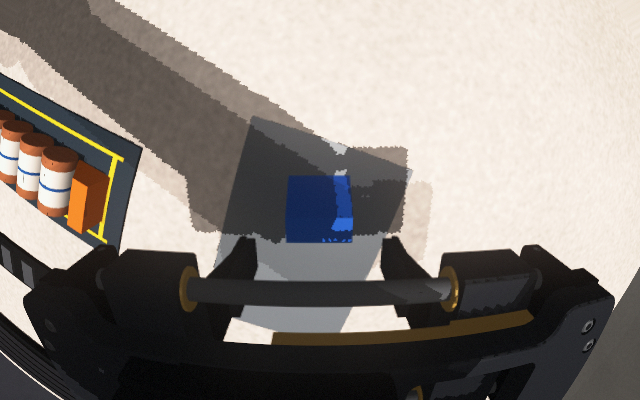

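```bash
python3 -m pendant '0 0 0.4 0;0 0 0.6 0;0 0 0.5 0;0 0 0.2 0;0 0 0.1 0;0 0 0 0;0 0 0 0'|grep -E "tcp_pos|contact"; python3 -m pendant '0 0 0 0;0 0 0 0;0 0 0 0;0 0 0 0;0 0 0 0;0 0 0 0' 0 40;python3 -m pendant '0 0 -0.3 0;0 0 -0.7 0;0 0 -0.9 0;0 0 -0.7 0;0 0 -0.2 0;0 0 0 0'>/dev/null;python3 -c "from h import *;need(473,-152,125,87.9);print(r.sense()['joint_positions'].round(2))"
```

```text
tcp_pos: [0.4051, 0.3417, 0.0146]
contact_force: [-0.1, -0.1, 0.4]
time_s: 52.88
tcp_pos: [0.4051, 0.3413, 0.0142]
tcp_rot: [-0.666, 3.07, -0.0]
contact_force: [-0.0, -0.5, 1.8]
grip_width: 0.0494
gripper_force: 40.0
t 53.38 p [405.6 342.  128.2] psi -155.5 tilt 0.2 w 49.8 gf 40.0 F [ 0.2  0.2 -2.7]
  roll units 25.44 shift units [-12.28    2.137   0.08 ]
[ 0.31  0.65 -1.43  1.78  0.67  1.32  0.72]
```

```bash
python3 -m pendant '0 0 0 1;0 0 0 1;0 0 0 1;0 0 0 1;0 0 0 1;0 0 0 1;0 0 0 1;0 0 0 1'>/dev/null;python3 -m pendant '0 0 0 1;0 0 0 1;0 0 0 1;0 0 0 1;0 0 0 1;0 0 0 1;0 0 0 1;0 0 0 1'>/dev/null;python3 -m pendant '0 0 0 1;0 0 0 1;0 0 0 1;0 0 0 1;0 0 0 1;0 0 0 1;0 0 0 1;0 0 0 1'>/dev/null;python3 -m pendant '0 0 0 1;0 0 0 0.4;0 0 0 0;0 0 0 0'>/dev/null; python3 -c "from h import *;need(472.7,-160,125,87.9);print(r.sense()['joint_positions'].round(2))"
```

```text
t 55.72 p [404.4 340.4 124.6] psi 88.16 tilt 0.13 w 49.6 gf 40.0 F [-0.6 -0.1 -1.5]
  roll units 0.06 shift units [-1.244e+01  2.165e+00 -1.000e-02]
[ 0.09  0.38 -1.03  1.79  0.35  1.17 -1.08]
```

```bash
python3 -m pendant '-0.5 0.1 0 0;-0.8 0.15 0 0;-0.8 0.15 0 0;-0.8 0.15 0 0;-0.8 0.15 0 0;-0.8 0.15 0 0;-0.8 0.15 0 0;-0.8 0.15 0 0'>/dev/null;python3 -m pendant '-0.8 0.15 0 0;-0.8 0.15 0 0;-0.8 0.15 0 0;-0.8 0.15 0 0;-0.8 0.15 0 0;-0.8 0.15 0 0;-0.7 0.1 0 0;-0.5 0.1 0 0'>/dev/null;python3 -m pendant '-0.4 0 0 0;0 0 0 0;0 0 0 0'>/dev/null;  python3 - <<'E'
from m import *
need(472.7,-160,16,87.9)
d,P,h,s,v,ok=wm("w7",300); cv2.imwrite("pics/w7.png",d["frame"])
m=ok&(P[...,2]>.032)&(P[...,2]<.06)&(P[...,0]<.53)&(P[...,0]>.42)&(P[...,1]<.16)&(P[...,1]>-.14)
q=P[m]*1000; e=np.arange(-140,160,2); k=[(q[abs(q[:,1]-a-1)<1][:,2].max().round(0) if (abs(q[:,1]-a-1)<1).any() else 0) for a in e]; print(list(zip(e.tolist(),[float(x) for x in k])))
E
```

```text
t 57.3 p [ 477.4 -162.   125.1] psi 88.04 tilt 0.09 w 49.5 gf 40.0 F [-0.1 -0.3 -3.5]
  roll units 0.03 shift units [ 0.046 -0.12   2.727]
[(-140, 0.0), (-138, 0.0), (-136, 0.0), (-134, 0.0), (-132, 35.0), (-130, 37.0), (-128, 40.0), (-126, 41.0), (-124, 43.0), (-122, 44.0), (-120, 44.0), (-118, 45.0), (-116, 46.0), (-114, 46.0), (-112, 45.0), (-110, 45.0), (-108, 46.0), (-106, 44.0), (-104, 43.0), (-102, 42.0), (-100, 41.0), (-98, 39.0), (-96, 37.0), (-94, 34.0), (-92, 34.0), (-90, 37.0), (-88, 40.0), (-86, 41.0), (-84, 42.0), (-82, 45.0), (-80, 44.0), (-78, 45.0), (-76, 46.0), (-74, 46.0), (-72, 45.0), (-70, 45.0), (-68, 45.0), (-66, 45.0), (-64, 44.0), (-62, 43.0), (-60, 41.0), (-58, 41.0), (-56, 38.0), (-54, 34.0), (-52, 34.0), (-50, 37.0), (-48, 40.0), (-46, 41.0), (-44, 42.0), (-42, 46.0), (-40, 45.0), (-38, 45.0), (-36, 45.0), (-34, 46.0), (-32, 46.0), (-30, 46.0), (-28, 45.0), (-26, 44.0), (-24, 44.0), (-22, 43.0), (-20, 42.0), (-18, 40.0), (-16, 38.0), (-14, 36.0), (-12, 33.0), (-10, 36.0), (-8, 38.0), (-6, 40.0), (-4, 42.0), (-2, 43.0), (0, 45.0), (2, 45.0), (4, 45.0), (6, 
[... 173 characters left out ...]
(38, 0.0), (40, 0.0), (42, 0.0), (44, 0.0), (46, 0.0), (48, 0.0), (50, 0.0), (52, 0.0), (54, 0.0), (56, 0.0), (58, 0.0), (60, 0.0), (62, 0.0), (64, 0.0), (66, 0.0), (68, 0.0), (70, 0.0), (72, 0.0), (74, 0.0), (76, 0.0), (78, 0.0), (80, 0.0), (82, 0.0), (84, 0.0), (86, 0.0), (88, 0.0), (90, 0.0), (92, 0.0), (94, 0.0), (96, 0.0), (98, 0.0), (100, 0.0), (102, 0.0), (104, 0.0), (106, 0.0), (108, 0.0), (110, 0.0), (112, 0.0), (114, 0.0), (116, 0.0), (118, 0.0), (120, 0.0), (122, 0.0), (124, 0.0), (126, 0.0), (128, 0.0), (130, 0.0), (132, 0.0), (134, 0.0), (136, 0.0), (138, 0.0), (140, 0.0), (142, 0.0), (144, 0.0), (146, 0.0), (148, 0.0), (150, 0.0), (152, 0.0), (154, 0.0), (156, 0.0), (158, 0.0)]
```

View pics/w7.png

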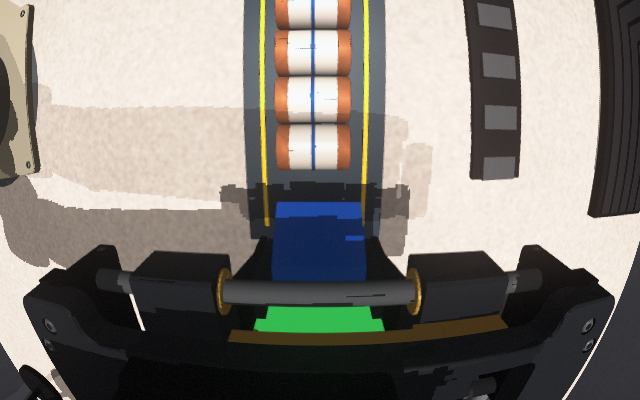

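```bash
python3 -m pendant '0.04 -0.1 0.4 0;0 0 0.6 0;0 0 0.7 0;0 0 0.5 0;0 0 0.3 0;0 0 0.1 0;0 0 0 0;0 0 0 0'|grep -E "tcp_pos|contact"; python3 -m pendant '0 0 0.05 0;0 0 0 0;0 0 0 0'|grep -E "tcp_pos|contact";  python3 -c "from h import *;need(472.7,-160,18,87.9)"
```

```text
tcp_pos: [0.4748, -0.1594, 0.0228]
contact_force: [1.0, -0.0, -3.1]
tcp_pos: [0.4745, -0.16, 0.0206]
contact_force: [0.3, 0.7, -3.6]
t 58.27 p [ 474.5 -160.    20.6] psi 88.07 tilt 0.07 w 49.7 gf 40.0 F [ 0.3  0.7 -3.6]
  roll units 0.04 shift units [-0.001 -0.046  0.065]
```

Advance in small steps, just above the mat, then settle.

```bash
python3 -m pendant '0 0 0.06 0;0 0 0 0;0 0 0 0'|grep -E "tcp_pos|contact"; python3 -m pendant '0.06 0 0 0;0.04 0 0 0;0 0 0 0;0 0 0 0'|grep -E "tcp_pos|contact"; python3 -m pendant '0.05 0 0 0;0 0 0 0;0 0 0 0'|grep -E "tcp_pos|contact"; python3 -m pendant '0.03 0 0 0;0 0 0 0;0 0 0 0'|grep -E "tcp_pos|contact"
```

```text
tcp_pos: [0.4747, -0.1601, 0.0181]
contact_force: [0.1, -0.2, 3.7]
tcp_pos: [0.4749, -0.1562, 0.0181]
contact_force: [-0.2, -2.8, 5.7]
tcp_pos: [0.4749, -0.1543, 0.0181]
contact_force: [-0.4, -3.1, 5.9]
tcp_pos: [0.4749, -0.1532, 0.0181]
contact_force: [-0.6, -2.9, 5.8]
```

```bash
python3 -m pendant '0.03 0 0 0;0 0 0 0;0 0 0 0'|grep -E "tcp_pos|contact"; python3 -m pendant '0.03 0 0 0;0 0 0 0;0 0 0 0'|grep -E "tcp_pos|contact"; python3 -m pendant '0.03 0 0 0;0 0 0 0;0 0 0 0'|grep -E "tcp_pos|contact"
```

```text
tcp_pos: [0.475, -0.152, 0.0181]
contact_force: [-0.1, -3.4, 6.0]
tcp_pos: [0.475, -0.1508, 0.0181]
contact_force: [1.2, -3.9, 6.4]
tcp_pos: [0.4751, -0.1497, 0.0181]
contact_force: [1.1, -4.5, 5.7]
```

```bash
python3 -m pendant '0.03 0 0 0;0 0 0 0;0 0 0 0'|grep -E "tcp_pos|contact"; python3 -m pendant '0.03 0 0 0;0 0 0 0;0 0 0 0'|grep -E "tcp_pos|contact"
python3 - <<'E'
from m import *
d,P,h,s,v,ok=wm("w8",300)
m=ok&(P[...,2]>.032)&(P[...,2]<.06)&(P[...,0]<.53)&(P[...,0]>.42)&(P[...,1]<.16)&(P[...,1]>-.2)
q=P[m]*1000; e=np.arange(-175,-80,1); print([(int(a),int(q[abs(q[:,1]-a)<.7][:,2].max())) for a in e if (abs(q[:,1]-a)<.7).any()])
d=get_image("scene");cv2.imwrite("pics/s2.png",cv2.resize(d["frame"][150:310,180:400],(800,582),interpolation=cv2.INTER_CUBIC))
E
```

```text
tcp_pos: [0.475, -0.1488, 0.0181]
contact_force: [-0.2, -5.6, 5.0]
tcp_pos: [0.4751, -0.1483, 0.0181]
contact_force: [-0.0, -7.8, 5.3]
[(-155, 39), (-154, 41), (-153, 41), (-152, 44), (-151, 46), (-150, 46), (-149, 46), (-148, 49), (-147, 49), (-146, 49), (-145, 49), (-144, 56), (-143, 56), (-142, 59), (-141, 59), (-140, 59), (-139, 59), (-138, 59), (-137, 59), (-136, 59), (-135, 59), (-127, 35), (-126, 36), (-125, 37), (-124, 38), (-123, 39), (-122, 40), (-121, 41), (-120, 42), (-119, 42), (-118, 43), (-117, 43), (-116, 44), (-115, 44), (-114, 45), (-113, 45), (-112, 44), (-111, 45), (-110, 45), (-109, 45), (-108, 46), (-107, 45), (-106, 45), (-105, 45), (-104, 45), (-103, 45), (-102, 44), (-101, 44), (-100, 43), (-99, 43), (-98, 43), (-97, 42), (-96, 41), (-95, 41), (-94, 40), (-93, 40), (-92, 38), (-91, 38), (-90, 34), (-89, 33), (-88, 33), (-87, 35), (-86, 36), (-85, 37), (-84, 39), (-83, 41), (-82, 41), (-81, 41)]
```

View pics/s2.png

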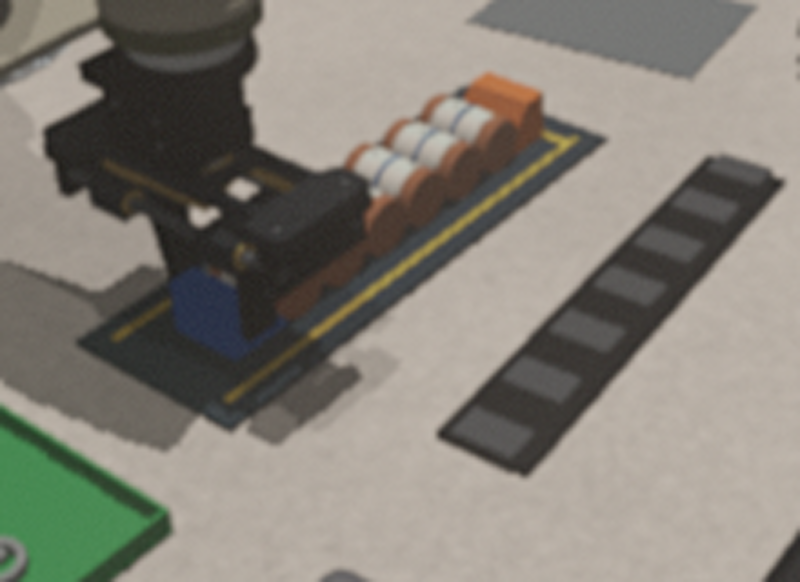

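```bash
python3 -m pendant '-0.02 0 0 0;0 0 0 0' |grep -E "tcp_pos|contact"; python3 -m pendant '0 0 0 0;0 0 0 0;0 0 0 0;0 0 0 0' 0.8|grep grip_w; python3 -m pendant '0 0 -0.1 0;0 0 -0.5 0;0 0 -0.8 0;0 0 -0.9 0;-0.5 0 -0.9 0;-0.9 0 -0.5 0;-0.9 0 0 0;-0.9 0 0 0' >/dev/null; python3 -m pendant '-0.9 0 0 0;-0.9 0 0 0;-0.9 0 0 0;-0.5 0 0 0;0 0 0 0;0 0 0 0;0 0 0 0;0 0 0 0'
python3 - <<'E'
from m import *
d={k:np.array(v) for k,v in get_image("top").items()}; H,P,h,s,v=masks(d)
cv2.imwrite("pics/t3.png",cv2.resize(d["frame"][180:310,240:520],(800,371),interpolation=cv2.INTER_CUBIC))
I=(P[...,0]<.55)&(P[...,0]>.4)&(abs(P[...,1])<.22)
chock(P,I&(h<18)&(s>150)&(P[...,1]>0.118),"orange"); chock(P,I&(h>100)&(h<130)&(s>140)&(P[...,1]<-.1),"blue")
q=P[I&(P[...,2]>.03)&(abs(P[...,0]-.475)<.04)]*1000
e=np.arange(-165,145,2); print([(int(a),int(np.median(q[abs(q[:,1]-a)<1.2][:,2]))) for a in e if (abs(q[:,1]-a)<1.2).any()])
E
```

```text
tcp_pos: [0.4751, -0.1483, 0.0181]
contact_force: [-0.4, -5.0, 5.4]
grip_width: 0.0666
time_s: 62.53
tcp_pos: [0.4666, -0.4016, 0.1659]
tcp_rot: [2.256, 2.186, 0.001]
contact_force: [0.5, -0.1, -0.7]
grip_width: 0.0696
gripper_force: 0.0
orange n 278 zmax 44.3
  slope grad [ 0.04 -0.6 ] n 50 dir +y deg 93.4
  top face c [485.3 133.8] size [49.7 26.7] ang 0.5 mean [485.1 135.5]
  all c [485.2 132.8] size [29.1 49.8] ang 89.6
blue n 320 zmax 44.1
  slope grad [ 0.08 -0.56] n 44 dir +y deg 98.4
  top face c [ 475.9 -147.8] size [29.3 49.1] ang 88.5 mean [ 476.5 -149.3]
  all c [ 476.3 -146.9] size [51.3 37.8] ang 1.8
[(-163, 39), (-161, 40), (-159, 39), (-157, 39), (-155, 39), (-153, 39), (-151, 40), (-149, 39), (-147, 40), (-145, 39), (-143, 41), (-141, 39), (-139, 35), (-137, 33), (-135, 32), (-133, 30), (-125, 31), (-123, 34), (-121, 36), (-119, 39), (-117, 41), (-115, 42), (-113, 42), (-111, 42), (-109, 42), (-107, 44), (-105, 43), (-103, 43), (-101, 43), (-99, 42), (-97, 41), (-95, 39), (-93, 38), (-91, 35), (-89, 33), (-87, 31), (-85, 32), (-83, 32), (-81, 36), (-79, 39), (-77, 40
[... 419 characters left out ...]
 38), (3, 40), (5, 41), (7, 41), (9, 42), (11, 43), (13, 43), (15, 43), (17, 42), (19, 43), (21, 42), (23, 41), (25, 40), (27, 38), (29, 35), (31, 32), (33, 32), (35, 30), (37, 34), (39, 37), (41, 39), (43, 41), (45, 41), (47, 42), (49, 43), (51, 41), (53, 44), (55, 44), (57, 44), (59, 43), (61, 42), (63, 41), (65, 39), (67, 39), (69, 36), (71, 33), (73, 31), (75, 35), (77, 35), (79, 36), (81, 39), (83, 40), (85, 41), (87, 42), (89, 42), (91, 43), (93, 43), (95, 44), (97, 43), (99, 43), (101, 42), (103, 41), (105, 39), (107, 37), (109, 36), (111, 35), (113, 33), (121, 32), (123, 31), (125, 34), (127, 38), (129, 39), (131, 40), (133, 40), (135, 40), (137, 40), (139, 41), (141, 41), (143, 40)]
```

View pics/t3.png

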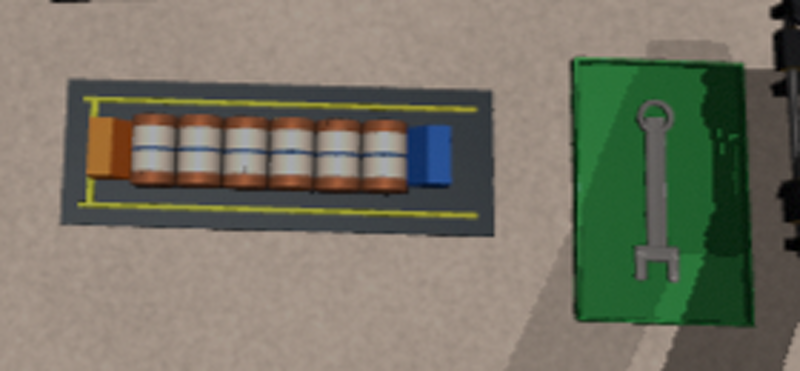

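```bash
python3 -m pendant '0 0 0 0;0 0 0 0;0 0 0 0;0 0 0 0'>/dev/null; python3 -c "from station import order;print(order.close_job())"
```

```text
the job is handed in; nothing more can be done
None
```

The job is handed in, with no verdict returned: the last picture shows the spanner flat in the tray and all six capacitors snug in the lane between the orange and blue chocks, finished at about 63 s.

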